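# Feed a slide carrier through the scanner's loading tunnel and lock it

### The job

Load the blue slide carrier into the slide scanner: set it on the loading ledge, stud end towards the tunnel, and feed it gently through the tunnel with the push stick until it presses on the spring pad at the far end - no fingers on the carrier once its nose is in the tunnel. Then put the stick back in its sloping rest, nose down, and turn the cam knob clockwise to its stop, so that the cam draws the carrier's stud in tight. Keep the carrier level and leave everything else on the bench where it stands.

Things in the scene. Friction and masses are not known exactly. Their poses are not given: they have to be found in the camera images.
- scanner: slide scanner, fixed: white head on a grey base. Origin on the bench top under the tunnel mouth's centre; x = level feed direction into the tunnel, z up. Offsets in mm in this frame. Base and head y -48 to 48; head x 0 to 125, z 76 to 138, round camera port on it to z 162; its front face stands upright at x 0. Level channel floor at z 45
- ledge (a point): top centre of the loading ledge, scanner x -56, z 45: open flat bar x -112 to 0, 30 wide, 10 thick, no side walls; the carrier's sides overhang it by 5 mm each, so fingers can straddle it
- tunnel_mouth (a point): centre of the tunnel mouth, on the floor, scanner x 0, z 45. Two dark flared plates at x -18 to 0, z 35 to 71, narrow the way from 59 to 42.4 mm. Tunnel x 0 to 125, 42.4 wide, ceiling 31 above the floor. Lips over the floor's edges hold the carrier down from x 70 on. Behind the tunnel the channel, still 42.4 wide, is open above
- spring_pad (a point): scanner x 165, z 45: where the front of the carrier meets the brass spring pad at the channel's end: about 1.2 N at first touch, 0.6 N more per mm, 7.3 mm to the solid stop. Let go, the carrier is pushed back to about this point, where the open cam can still catch its stud
- carrier: blue slide carrier, glass slide on top: plate 90 long (x) x 40 wide (y) x 12 high, about 90 g. Origin: centre of its underside; the +x end leads (34 wide over its last 8 mm) and bears a headed stud. Touching the spring pad its origin is at scanner x 120, drawn tight by the cam at x 126.5. Starts flat on the bench
- stud (a point): steel stud of the carrier, 37 mm ahead of the carrier's origin, point 20 mm above its underside; neck 6 across, head 11 across, head top 27.4 above the underside
- push_stick: push stick: bar 110 long (x) x 16 wide (y) x 18 high (z), 45 g; origin: centre of its underside; +x end = white nose that pushes, -x end = orange grip, 40 long. Starts in its rest, nose down. With the carrier on the spring pad its nose is at scanner x 75 and only 35 mm of tail stand out before the head's upright face, so the gripper must hold the tail and lean back from the head, some 30 degrees
- stick_rest: grey sloping rest for the push stick, fixed, 104 x 46 mm foot, origin on the bench below the parked stick's origin. Trough along x falls 30 degrees towards +x, 21 mm wide between low walls (7 mm above its floor), with a toe at its low end that stops the nose; the stick's orange tail stands free behind it, its end about 80 mm high
- rest_seat (a point): where the push stick's origin lies when it is parked in the rest with its nose against the toe; 37.5 mm above the bench, on the trough's floor; the stick's x axis then points along the rest's +x and 30 degrees down
- cam_lock (a joint): turn of cam and knob, rad: near 0 = open (slot mouth faces the tunnel), grows clockwise seen from above, stop at 1.5. From 0.3 the slot picks up the stud, by 1.2 it has drawn it in 6.5 mm, from there it holds. Stays where left; takes 0.05 to 0.25 N m
- cam_knob (a point): centre of the black knob bar on the cam's axis (scanner x 181.5, z 88): 38 long x 12 wide x 24 high (z 76 to 100). At joint value 0 it lies along the scanner's x axis, at value q turned q clockwise. Under it a steel cam disc, 72 across, z 60 to 68; the stud's head stands up to z 72.5
- objective_can: bystander: clear objective canister with black screw lid, 45 across, 64 high mm; origin at the centre of its underside
- tape_roll: bystander: black tape roll, 62 across, 19 high mm; origin at the centre of its underside
- lens_mount: bystander: black lens mount on a post, 38 x 40, 85 high mm; origin at the centre of its underside
- cover_glass_box: bystander: small white box, 33 x 33 x 19 high mm; origin at the centre of its underside
- petri_dish: bystander: closed petri dish, 60 across, 15 high mm; origin at the centre of its underside
- filter_cube: bystander: black filter cube with coloured windows, 47 x 38 x 39 high mm; origin at the centre of its underside
- oil_bottle: bystander: small white dropper bottle with a red cap, 24 across, 54 high mm; origin at the centre of its underside
- wipe_pot: bystander: white pot with screw lid, 56 across, 75 high mm; origin at the centre of its underside

How it is judged:
By the outcome, as a careful person would: the job done as asked, in the order asked, and still so for the second after the job is handed in, with the robot touching nothing.
It also fails if it takes over 72 s, if anything falls off the work surface, if the arm or the gripper's body presses on something with over 40 N, if the wrist force passes 120 N, or if a joint passes its speed limit or range.

### The arm

A 6-joint arm with a two-finger parallel gripper is mounted at the origin on a cart in front of the work surface, level with it; the furniture and walls round the work are solid. World frame = base frame: x ahead of the robot, y to its left, z up, the work surface at z = 0. Lengths are in m, angles in degrees, forces in N, time in s.
With the tool pointing down it reaches from about 0.375 to 0.9 m from the base axis. Payload 3.1 kg.
Tool frame: the origin (TCP) lies on the centre line of the jaws, within the pads' length; the fingertips stand 14 mm ahead of it and the grasp point (between the pads) lies 5 mm behind it (bot.tips_ahead is the distance from the TCP to the fingertips, in m); z points along the fingers, y is the line along which they close (so a half turn about z gives the same grasp; the last joint's range is limited). The gripper opens to 87 mm and grips with 3 to 60 N. Pads are 19 mm wide; open, the fingers measure 117 mm over their backs; the gripper's body (75 mm by 190 mm) begins 51 mm behind the grasp point.
Start: joints at [54.116, 30.224, 82.088, -0, 67.689, -10.227], TCP at [0.271, 0.563, 0.237] pointing down, gripper open.
Joint ranges: [-176.69, 176.69], [-43.24, 126.21], [12.49, 139.97], [-82, 262], [0, 151.66], [-163.58, 163.58]. Speed limits (degrees/s): [159.86, 159.86, 180, 180, 180, 180].

### API

Orientations are given as a 3x3 rotation matrix whose columns are the frame's x, y, z axes.
In Python, from rig import bot gives the robot as it stands.
- The arm moves only by the tool play_rows, never from a script. Its argument "moves" is a list that holds one entry, the list of rows, each a list of 6 numbers: the shift along the tool's x, y, z in mm, then the turn, a rotation vector about the tool's x, y, z in rad. A call has 1 to 5 rows; each row shifts and turns the commanded pose from where the row before left it, along the tool's axes as they then stand; what a row does not reach is not made up. A row lasts 1/10 s, in which the tool goes at most 50 mm and 8.59 degrees, less where a joint would pass 70% of its speed; a pose out of reach is approached as far as the arm can. A call with a gripper value outside its range is refused whole. "fingers" is the opening, from -1 (shut) to 1 (fully open), set as the call begins (left out, the last holds). The fingers move at their own pace and stop on an object; the grip force is fixed at half the most. Time passes only in rows, so rows that do not move let the fingers close. It gives the time, the measured TCP pose, the force, the opening and the grip force at its end, in the units of the state.
- bot.read_state(): the state, without advancing time (a new reading comes with each control period).
- bot.capture(name): name is "scene" or "top" or "wrist"; returns a dict with "image" (420x560x3 uint8, blue, green, red), "fx", "fy", "cx", "cy" (pixels), "R" (3x3) and "t" (3): a world point X has camera coordinates R X + t. Camera axes: x right, y down, z forward; pixel columns grow to the right and rows downward; lengths in m; the calibration is good to about 2 mm. A picture is of the moment at which its call begins. There is no depth.
- bot.hand_in(): hands the job in; it is judged then, once.
Trained networks look in a picture, given as the dict that the camera call returned (one of the last four; its "shot" number tells which), for a name from the list of things; names that differ only in an ending like _2 or _b are one class to them, and where a whole thing is asked for, a point or a joint stands for the part that bears it (a point fixed in the world has none). Each returns a list of dicts, best first, with "confidence" (0 to 1); they miss things now and then, are a little off and sometimes report something else, mostly with a low value. They report only what shows in the picture. A call takes as long as a camera call.
- bot.search_frame(picture, query): "centre" ([column, row] in pixels, amid what is visible of it).
- bot.silhouettes(picture, query): "pixels" (420x560 bool, what is visible of it) and "centre" ([column, row] in pixels, amid what is visible of it).
- bot.pinpoint(picture, query): "centre" ([column, row] in pixels: a listed point, or the origin of a listed thing).
The state is a dict: "time_s": time; "joint_positions": joint angles; "qvel": joint speeds; "tau": joint torques, N m; "position": TCP position; "tcp_rot": TCP orientation; "force": force on the tool from outside, world axes, zero at the start; "moment": the same for the moment, N m; "opening": opening from 0.0 (shut) to 1.0 (fully open); "grasp_force": force on a finger pad.
Only numpy, scipy, OpenCV 4.12 (cv2) and the standard library are available. Lean on these libraries where they do the work, as an engineer would, in place of code of your own. Each camera call takes 0.05 s, during which the arm holds its last target. There are 200 camera calls.

## Working session

There is one attempt and no reset: what is moved stays moved. The work goes in short steps, Python scripts to look and compute and a tool call to move; the robot and the scene stay as the last step left them, time stands still between calls to the robot, and variables do not carry over. Pictures are saved under pics/ and viewed, at most 10 in all, crops included, and the job is handed in when it is done.

Besides the shell and the picture viewer there is one more tool, called in YAML: its name, and indented under it one key for each argument. play_rows: Moves the arm, as the interface text tells. Its arguments: {"type":"object","properties":{"moves":{"type":"array","items":{"type":"array","items":{"type":"array","items":{"type":"number"}}}},"fingers":{"type":"number"}},"required":["moves"]}

```bash
ls; mkdir -p pics; cat > h.py <<'E'
import numpy as np, cv2
from rig import bot
from scipy.spatial.transform import Rotation as Ro
def ray(p,px):
    d=np.array([(px[0]-p['cx'])/p['fx'],(px[1]-p['cy'])/p['fy'],1.])
    R=np.array(p['R']);t=np.array(p['t'])
    return -R.T@t, R.T@d
def atz(p,px,z):
    c,d=ray(p,px); return c+d*(z-c[2])/d[2]
def proj(p,X):
    c=np.array(p['R'])@np.array(X)+np.array(p['t']); return np.array([p['fx']*c[0]/c[2]+p['cx'],p['fy']*c[1]/c[2]+p['cy']])
def tri(obs):
    A=np.zeros((3,3));b=np.zeros(3)
    for p,px in obs:
        c,d=ray(p,px);d=d/np.linalg.norm(d);M=np.eye(3)-np.outer(d,d);A+=M;b+=M@c
    return np.linalg.solve(A,b)
E
python3 - <<'E'
from h import *
P={n:bot.capture(n) for n in('scene','top')}
for n,p in P.items(): cv2.imwrite(f'pics/{n}.png',p['image'])
zs=dict(scanner=0,ledge=.045,tunnel_mouth=.045,spring_pad=.045,carrier=0,stud=.02,push_stick=.0375,stick_rest=0,rest_seat=.0375,cam_knob=.088)
for q,z in zs.items():
    o=[]
    for n,p in P.items():
        r=bot.pinpoint(p,q)
        for k in r[:2]: print(q,n,np.round(k['centre']),round(k['confidence'],2),np.round(atz(p,k['centre'],z),4))
        if r:o.append((p,r[0]['centre']))
    if len(o)==2: print('   tri',np.round(tri(o),4))
for n,p in P.items():
  for q in 'objective_can tape_roll lens_mount cover_glass_box petri_dish filter_cube oil_bottle wipe_pot'.split():
    r=bot.pinpoint(p,q)
    if r: print(q,n,round(r[0]['confidence'],2),np.round(atz(p,r[0]['centre'],0),3))
E
```

```text
pics
scanner scene [291. 226.] 0.68 [0.5812 0.0054 0.    ]
scanner scene [290. 215.] 0.49 [0.6056 0.0615 0.    ]
scanner top [287. 201.] 0.75 [0.5749 0.0161 0.    ]
scanner top [159. 246.] 0.53 [0.4271 0.3988 0.    ]
   tri [ 0.5805  0.014  -0.0064]
ledge scene [286. 227.] 0.98 [ 0.5354 -0.0425  0.045 ]
ledge scene [215. 165.] 0.58 [0.4821 0.3962 0.045 ]
ledge top [308. 210.] 0.58 [ 0.5421 -0.0492  0.045 ]
ledge top [173. 241.] 0.53 [0.4394 0.3469 0.045 ]
   tri [ 0.5377 -0.0472  0.0483]
tunnel_mouth scene [290. 215.] 0.96 [0.5746 0.0047 0.045 ]
tunnel_mouth top [290. 200.] 0.9 [0.5722 0.0064 0.045 ]
   tri [0.5736 0.0058 0.0444]
spring_pad top [240. 172.] 0.78 [0.6501 0.1581 0.045 ]
carrier scene [212. 182.] 0.73 [0.4556 0.361  0.    ]
carrier scene [363. 328.] 0.66 [ 0.5403 -0.4084  0.    ]
carrier top [174. 242.] 0.91 [0.4405 0.3515 0.    ]
carrier top [372. 215.] 0.7 [ 0.5393 -0.2451  0.    ]
   tri [0.4453 0.3475 0.0098]
stud scene [202. 172.] 0.51 [0.4345 0.4116 0.02  ]
stud top [159. 244.] 0.95 [0.4301 0.3919 0.02  ]
stud top [289. 201.] 0.73 [0.5707 0.0077 0.02  ]
   tri [0.4
[... 692 characters left out ...]
1 -0.8396]
objective_can scene 0.62 [0.362 0.384 0.   ]
tape_roll scene 0.84 [ 0.547 -0.4    0.   ]
lens_mount scene 0.67 [ 0.649 -0.064  0.   ]
cover_glass_box scene 0.65 [0.371 0.218 0.   ]
petri_dish scene 0.9 [ 0.55  -0.233  0.   ]
filter_cube scene 0.89 [ 0.551 -0.307  0.   ]
oil_bottle scene 0.47 [0.511 0.469 0.   ]
wipe_pot scene 0.42 [0.716 0.006 0.   ]
objective_can top 0.68 [0.361 0.377 0.   ]
tape_roll top 0.52 [ 0.54  -0.417  0.   ]
lens_mount top 0.55 [ 0.655 -0.067  0.   ]
cover_glass_box top 0.75 [0.668 0.186 0.   ]
petri_dish top 0.6 [ 0.547 -0.255  0.   ]
filter_cube top 0.62 [ 0.548 -0.308  0.   ]
oil_bottle top 0.57 [0.509 0.483 0.   ]
wipe_pot top 0.18 [0.444 0.184 0.   ]
```

```bash
python3 - <<'E'
import cv2
a=cv2.imread('pics/top.png');cv2.imwrite('pics/topc.png',cv2.resize(a[130:290,100:420],None,fx=2.5,fy=2.5,interpolation=2))
b=cv2.imread('pics/scene.png');cv2.imwrite('pics/sc.png',cv2.resize(b[100:340,160:420],None,fx=2.5,fy=2.5,interpolation=2))
E
```

```text
(no output)
```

View pics/topc.png

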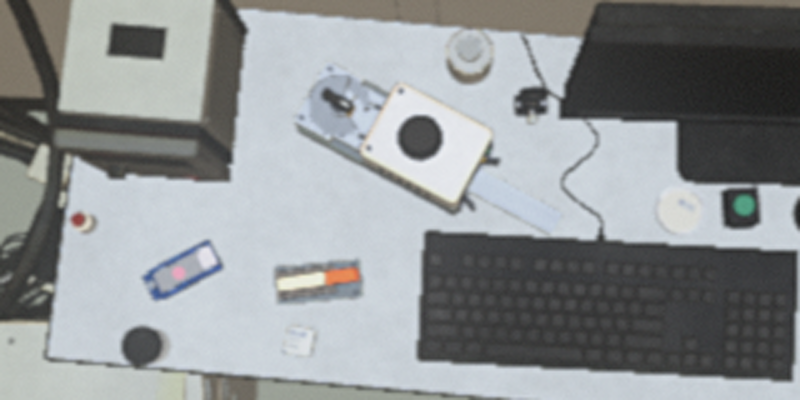

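View pics/sc.png

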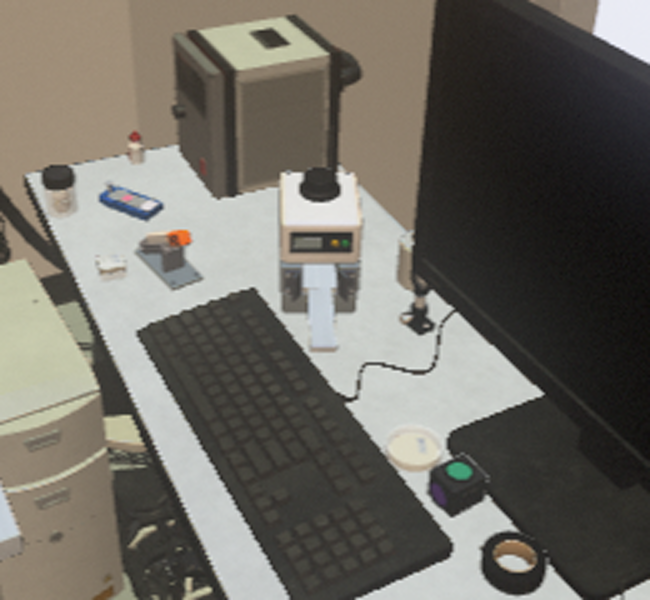

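The top view shows the carrier at about (173,238), stud end lower left. The stick is at (228,240) with its orange tail to the right, and the scanner feeds up-left from the ledge (310,210) to the knob (235,170). I'll go above the carrier and look from close by.

```bash
cat >> h.py <<'E'
import json
def down(yaw,lean=0):
    # closing axis (tool y) perpendicular to horizontal heading yaw(deg); tool x=heading (lean>0: fingers point forward)
    h=np.array([np.cos(np.radians(yaw)),np.sin(np.radians(yaw)),0]);z=np.array([0,0,1.])
    l=np.radians(lean); tz=-z*np.cos(l)+h*np.sin(l); tx=h*np.cos(l)+z*np.sin(l)
    return np.c_[tx,np.cross(tz,tx),tz]
def nearest(R,R0):
    F=R@np.diag([-1,-1,1]); a=lambda M:Ro.from_matrix(R0.T@M).magnitude()
    return R if a(R)<=a(F) else F
def cur():
    s=bot.read_state(); return np.array(s['position']),np.array(s['tcp_rot'])
def plan(p0,R0,p1,R1,n=None):
    rv=Ro.from_matrix(R0.T@R1).as_rotvec(); p0=np.array(p0);p1=np.array(p1)
    if n is None: n=int(np.ceil(max(np.linalg.norm(p1-p0)/.045,np.degrees(np.linalg.norm(rv))/8)))
    n=max(n,1);rows=[];p=p0.copy();R=R0.copy()
    for k in range(1,n+1):
        Rt=R0@Ro.from_rotvec(rv*k/n).as_matrix();pt=p0+(p1-p0)*k/n
        r=[round(float(v),1) for v in R.T@(pt-p)*1e3]+[round(float(v),3) for v in Ro.from_matrix(R.T@Rt).as_rotvec()]
        rows.append(r);p=p+R@(np.array(r[:3])/1e3);R=R@Ro.from_rotvec(r[3:]).as_matrix()
    for i in range(0,n,5): print(json.dumps(rows[i:i+5]))
    return p,R
E
python3 - <<'E'
from h import *
p,R=cur();print(np.round(R,3))
R1=nearest(down(112),R)
plan(p,R,[.43,.33,.24],R1)
E
```

```text
[[-0.901  0.433 -0.   ]
 [ 0.433  0.901 -0.   ]
 [ 0.    -0.    -1.   ]]
[[-35.0, -20.2, -0.5, -0.0, -0.0, 0.106], [-36.9, -16.4, -0.5, -0.0, -0.0, 0.105], [-38.4, -12.4, -0.5, -0.0, -0.0, 0.106], [-39.5, -8.3, -0.5, -0.0, -0.0, 0.105], [-40.2, -4.1, -0.5, -0.0, -0.0, 0.106]]
[[-40.3, 0.2, -0.5, -0.0, -0.0, 0.105], [-40.2, 4.4, -0.5, -0.0, -0.0, 0.106]]
```

play_rows:
  moves:
    - [[-35, -20.2, -0.5, 0, 0, 0.106], [-36.9, -16.4, -0.5, 0, 0, 0.105], [-38.4, -12.4, -0.5, 0, 0, 0.106], [-39.5, -8.3, -0.5, 0, 0, 0.105], [-40.2, -4.1, -0.5, 0, 0, 0.106]]

```text
time_s: 2.4
position: [0.3852, 0.3954, 0.2392]
tcp_rot: [[-0.557, 0.83, 0.0], [0.83, 0.557, 0.0], [-0.0, 0.0, -1.0]]
force: [0.2, -0.1, 0.5]
opening: 1.001
grasp_force: 0.0
```

play_rows:
  moves:
    - [[-40.3, 0.2, -0.5, 0, 0, 0.105], [-40.2, 4.4, -0.5, 0, 0, 0.106], [0, 0, 0, 0, 0, 0]]

```text
time_s: 2.7
position: [0.4331, 0.3266, 0.2403]
tcp_rot: [[-0.368, 0.93, 0.002], [0.93, 0.368, -0.001], [-0.002, 0.002, -1.0]]
force: [0.3, 0.9, -0.6]
opening: 1.0
grasp_force: 0.0
```

```bash
python3 - <<'E'
from h import *
w=bot.capture('wrist');print(cur(),bot.read_state()['time_s'])
cv2.imwrite('pics/w1.png',w['image'])
for q,z in [('carrier',0),('stud',.02),('push_stick',.0375),('rest_seat',.0375),('stick_rest',0)]:
    for k in bot.pinpoint(w,q)[:2]: print(q,np.round(k['centre']),round(k['confidence'],2),np.round(atz(w,k['centre'],z),4))
for q,z in [('carrier',.012),('push_stick',.05)]:
    for k in bot.silhouettes(w,q)[:1]:
        c,s,a=cv2.minAreaRect(np.argwhere(k['pixels'])[:,::-1].astype(np.float32))
        b=[atz(w,x,z) for x in cv2.boxPoints((c,s,a))];print(q,k['confidence'],np.round(atz(w,c,z),4),np.round(b,4)[:,:2].tolist())
E
```

```text
(array([0.43156515, 0.328324  , 0.24023965]), array([[-3.70941150e-01,  9.28656250e-01,  4.81729600e-04],
       [ 9.28656372e-01,  3.70941053e-01,  2.80297554e-04],
       [ 8.16067900e-05,  5.51335159e-04, -9.99999845e-01]])) 2.75
carrier [304. 161.] 0.72 [0.4515 0.3609 0.    ]
carrier [254. 280.] 0.5 [0.4517 0.1658 0.    ]
stud [300. 137.] 0.69 [0.432  0.3877 0.02  ]
push_stick [252. 280.] 0.78 [0.4437 0.1879 0.0375]
rest_seat [249. 282.] 0.82 [0.4402 0.1836 0.0375]
stick_rest [254. 268.] 0.61 [0.4433 0.1855 0.    ]
carrier 0.8 [0.4506 0.3612 0.012 ] [[0.4109, 0.3903], [0.4456, 0.4091], [0.493, 0.3301], [0.456, 0.3096]]
push_stick 0.56 [0.4442 0.1917 0.05  ] [[0.4445, 0.1241], [0.4281, 0.2517], [0.444, 0.2535], [0.462, 0.1256]]
```

View pics/w1.png

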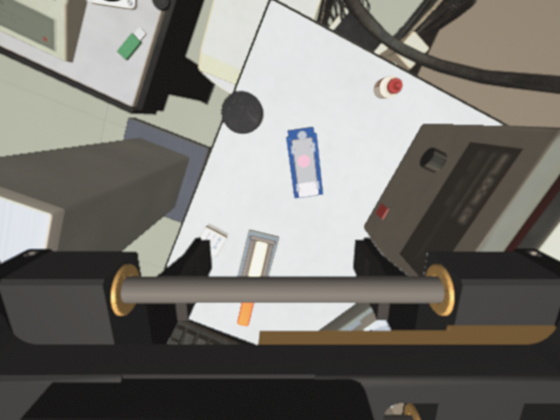

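The wrist view has the carrier upright at (304,161), stud end up, and the stick at (250,280) with its orange tail down. Carrier centre is about (0.4507, 0.361), heading 119.7°. Now I'll grasp it.

```bash
python3 - <<'E'
from h import *
p,R=cur()
R1=nearest(down(119.7),R)
p,R=plan(p,R,[.4507,.361,.06],R1); plan(p,R,[.4507,.361,.0165],R1,2)
E
```

```text
[[3.9, 6.2, 36.0, -0.0, -0.0, -0.026], [3.8, 6.4, 36.0, -0.0, -0.0, -0.027], [3.6, 6.4, 36.0, -0.0, -0.0, -0.026], [3.4, 6.6, 36.0, -0.0, -0.0, -0.027], [3.3, 6.6, 36.0, -0.0, -0.0, -0.026]]
[[-0.0, 0.0, 21.8, -0.0, -0.0, -0.0], [-0.0, 0.0, 21.7, -0.0, -0.0, -0.0]]
```

play_rows:
  moves:
    - [[3.9, 6.2, 36, 0, 0, -0.026], [3.8, 6.4, 36, 0, 0, -0.027], [3.6, 6.4, 36, 0, 0, -0.026], [3.4, 6.6, 36, 0, 0, -0.027], [3.3, 6.6, 36, 0, 0, -0.026]]

```text
time_s: 3.6
position: [0.4514, 0.3611, 0.0587]
tcp_rot: [[-0.496, 0.868, 0.001], [0.868, 0.496, 0.0], [0.0, 0.001, -1.0]]
force: [0.1, 0.2, 0.6]
opening: 1.002
grasp_force: 0.0
```

play_rows:
  moves:
    - [[0, 0, 21.8, 0, 0, 0], [0, 0, 16.7, 0, 0, 0], [0, 0, 5, 0, 0, 0]]

```text
time_s: 3.9
position: [0.4499, 0.3601, 0.0145]
tcp_rot: [[-0.495, 0.869, -0.004], [0.869, 0.495, -0.002], [0.0, -0.004, -1.0]]
force: [-5.1, -2.0, 17.8]
opening: 1.002
grasp_force: 10.2
```

play_rows:
  moves:
    - [[0, 0, 0, 0, 0, 0], [0, 0, 0, 0, 0, 0], [0, 0, 0, 0, 0, 0], [0, 0, 0, 0, 0, 0], [0, 0, 0, 0, 0, 0]]
  fingers: -0.2

```text
time_s: 4.4
position: [0.4519, 0.3601, 0.0171]
tcp_rot: [[-0.493, 0.87, 0.001], [0.87, 0.493, 0.001], [-0.0, 0.001, -1.0]]
force: [-1.0, -0.2, -0.3]
opening: 0.633
grasp_force: 0.0
```

play_rows:
  moves:
    - [[0, 0, 0, 0, 0, 0], [0, 0, 0, 0, 0, 0], [0, 0, 0, 0, 0, 0]]
  fingers: -0.2

```text
time_s: 4.7
position: [0.4517, 0.3599, 0.0167]
tcp_rot: [[-0.493, 0.87, 0.0], [0.87, 0.493, 0.0], [-0.0, 0.0, -1.0]]
force: [-0.6, -0.1, 1.5]
opening: 0.457
grasp_force: 30.0
```

Carrier is held at 39.8 mm opening. I'll lift it, swing over the ledge turned to the feed heading, and look from there.

```bash
python3 - <<'E'
from h import *
p,R=cur()
p,R=plan(p,R,[.4517,.36,.12],R,3)
R1=nearest(down(63),R)
plan(p,R,[.538,-.065,.22],R1)
E
```

```text
[[0.0, 0.0, -34.4, 0.0, 0.0, 0.0], [0.0, 0.1, -34.5, 0.0, 0.0, 0.0], [0.1, 0.0, -34.4, 0.0, 0.0, 0.0]]
[[-41.2, -13.5, -10.0, 0.0, -0.0, 0.099], [-42.4, -9.3, -10.0, 0.0, -0.0, 0.098], [-43.0, -5.1, -10.0, 0.0, -0.0, 0.099], [-43.4, -0.8, -10.0, 0.0, -0.0, 0.099], [-43.2, 3.4, -10.0, 0.0, -0.0, 0.099]]
[[-42.7, 7.7, -10.0, 0.0, -0.0, 0.098], [-41.7, 11.9, -10.0, 0.0, -0.0, 0.099], [-40.4, 15.9, -10.0, 0.0, -0.0, 0.099], [-38.6, 19.8, -10.0, 0.0, -0.0, 0.098], [-36.4, 23.5, -10.0, 0.0, -0.0, 0.099]]
```

play_rows:
  moves:
    - [[0, 0, -20, 0, 0, 0], [0, 0.1, -40, 0, 0, 0], [0.1, 0, -43, 0, 0, 0]]

```text
time_s: 5.0
position: [0.4505, 0.3594, 0.1192]
tcp_rot: [[-0.493, 0.87, -0.004], [0.87, 0.493, -0.002], [0.0, -0.004, -1.0]]
force: [0.6, 0.9, -0.3]
opening: 0.454
grasp_force: 30.0
```

play_rows:
  moves:
    - [[-41.2, -13.5, -10, 0, 0, 0.099], [-42.4, -9.3, -10, 0, 0, 0.098], [-43, -5.1, -10, 0, 0, 0.099], [-43.4, -0.8, -10, 0, 0, 0.099], [-43.2, 3.4, -10, 0, 0, 0.099]]

```text
time_s: 5.5
position: [0.4946, 0.146, 0.1698]
tcp_rot: [[-0.018, 1.0, -0.0], [1.0, 0.018, -0.0], [-0.0, -0.0, -1.0]]
force: [0.1, -0.5, -2.0]
opening: 0.454
grasp_force: 30.0
```

play_rows:
  moves:
    - [[-42.7, 7.7, -10, 0, 0, 0.098], [-41.7, 11.9, -10, 0, 0, 0.099], [-40.4, 15.9, -10, 0, 0, 0.099], [-38.6, 19.8, -10, 0, 0, 0.098], [-36.4, 23.5, -10, 0, 0, 0.099]]

```text
time_s: 6.0
position: [0.5376, -0.0666, 0.2197]
tcp_rot: [[0.458, 0.889, -0.001], [0.889, -0.458, 0.0], [-0.0, -0.001, -1.0]]
force: [0.2, 0.5, -0.7]
opening: 0.457
grasp_force: 30.0
```

play_rows:
  moves:
    - [[0, 0, 0, 0, 0, 0]]

```text
time_s: 6.1
position: [0.5409, -0.0708, 0.221]
tcp_rot: [[0.46, 0.888, 0.006], [0.888, -0.46, -0.004], [-0.001, 0.007, -1.0]]
force: [0.2, 0.0, -0.2]
opening: 0.455
grasp_force: 30.0
```

```bash
python3 - <<'E'
from h import *
w=bot.capture('wrist');print(cur(),bot.read_state()['time_s'])
cv2.imwrite('pics/w2.png',w['image'])
t=bot.capture('top');s=bot.capture('scene')
for q,z in [('scanner',0),('ledge',.045),('tunnel_mouth',.045),('spring_pad',.045),('cam_knob',.088),('carrier',.2),('stud',.22)]:
  for n,c in (('w',w),('t',t),('s',s)):
    for k in bot.pinpoint(c,q)[:1]: print(q,n,np.round(k['centre']),round(k['confidence'],2),np.round(atz(c,k['centre'],z),4))
E
```

```text
(array([ 0.53905936, -0.06786739,  0.22004188]), array([[ 4.57692815e-01,  8.89107739e-01,  2.17136052e-03],
       [ 8.89110368e-01, -4.57691991e-01, -8.91448783e-04],
       [ 2.01220308e-04,  2.33858886e-03, -9.99997245e-01]])) 6.15
scanner w [269. 115.] 0.91 [0.5654 0.0096 0.    ]
scanner t [288. 203.] 0.82 [0.5676 0.0119 0.    ]
scanner s [290. 225.] 0.91 [0.5795 0.0125 0.    ]
ledge w [268. 164.] 0.74 [ 0.5412 -0.0373  0.045 ]
ledge t [286. 198.] 0.67 [0.577  0.0187 0.045 ]
ledge s [286. 225.] 0.72 [ 0.5413 -0.0304  0.045 ]
tunnel_mouth w [268. 112.] 0.63 [0.5665 0.0115 0.045 ]
tunnel_mouth t [289. 199.] 0.91 [0.573  0.0106 0.045 ]
tunnel_mouth s [290. 215.] 0.78 [0.5762 0.0063 0.045 ]
spring_pad t [243. 173.] 0.81 [0.6489 0.15   0.045 ]
cam_knob w [96. 18.] 0.26 [0.4754 0.1432 0.088 ]
cam_knob t [235. 170.] 0.55 [0.6493 0.1684 0.088 ]
cam_knob s [224. 201.] 0.48 [0.4032 0.1026 0.088 ]
carrier w [284. 253.] 0.83 [ 0.5395 -0.0741  0.2   ]
carrier s [293. 183.] 0.6 [ 0.5449 -0.0547  0.2   ]
stud w [282. 206.] 0.82 [ 0.5554 -0.0403  0.22  ]
stud t [163. 265.] 0.62 [0.3674 0.3291 0.22  ]
stud s [293. 171.] 0.53 [ 0.5583 -0.0272  0.22  ]
```

View pics/w2.png

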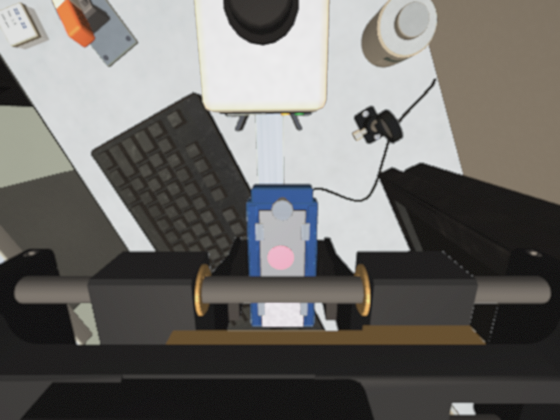

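```bash
python3 - <<'E'
from h import *
w=bot.capture('wrist');g=cv2.cvtColor(w['image'],cv2.COLOR_BGR2GRAY).astype(float)
def edge(vals,lo,hi): 
    d=np.abs(np.diff(cv2.GaussianBlur(vals.reshape(1,-1),(5,1),0).ravel()));i=lo+np.argmax(d[lo:hi]);return i+.5,round(d[i],1)
H=dict(L=[],R=[],F=[])
for r in (30,45,60,75,90):
    a=edge(g[r],185,220);b=edge(g[r],312,345);H['L'].append(atz(w,[a[0],r],.138));H['R'].append(atz(w,[b[0],r],.138));print(r,a,b)
for c in (220,240,260,280,300): 
    a=edge(g[:,c],100,117);H['F'].append(atz(w,[c,a[0]],.138));print(c,a)
for k,v in H.items():
    v=np.array(v)[:,:2];l=cv2.fitLine(v.astype(np.float32),cv2.DIST_L1,0,1e-4,1e-4).ravel();print(k,np.degrees(np.arctan2(l[1],l[0])),v.mean(0));H[k]=(l[:2],v.mean(0))
for r in (130,140,150,160,170):
    a=edge(g[r],250,268);b=edge(g[r],275,295);A=atz(w,[a[0],r],.045);B=atz(w,[b[0],r],.045);print(r,a,b,np.round((A+B)[:2]/2,4),np.linalg.norm(A-B))
# width check
for y in (62,63,64,65):
    h=np.array([np.cos(np.radians(y)),np.sin(np.radians(y))]);n=np.array([-h[1],h[0]])
    print(y,'width',n@(H['L'][1]-H['R'][1]),'front along',h@H['F'][1],'lat mid',n@(H['L'][1]+H['R'][1])/2)
print(cur()[0])
E
```

```text
30 (np.float64(206.5), np.float64(8.8)) (np.float64(336.5), np.float64(10.8))
45 (np.float64(207.5), np.float64(8.8)) (np.float64(335.5), np.float64(11.4))
60 (np.float64(208.5), np.float64(8.3)) (np.float64(335.5), np.float64(10.4))
75 (np.float64(209.5), np.float64(8.0)) (np.float64(334.5), np.float64(10.4))
90 (np.float64(210.5), np.float64(7.8)) (np.float64(333.5), np.float64(11.4))
220 (np.float64(113.5), np.float64(9.9))
240 (np.float64(115.5), np.float64(35.5))
260 (np.float64(115.5), np.float64(31.7))
280 (np.float64(115.5), np.float64(32.5))
300 (np.float64(115.5), np.float64(40.4))
L 63.06952 [0.54403228 0.06558909]
R 63.099728 [0.62522901 0.02431588]
F -27.008558 [0.55929386 0.01567221]
130 (np.float64(250.5), np.float64(42.0)) (np.float64(288.5), np.float64(4.7)) [0.5556 0.0013] 0.04094282456248974
140 (np.float64(260.5), np.float64(4.8)) (np.float64(288.5), np.float64(4.9)) [ 0.5555 -0.0105] 0.030462126042702344
150 (np.float64(264.5), np.float64(1.2)) (np.float64(288.5), np.float64(4.6)) [ 0.5526 -0.021 ] 0.026366727907093334
160 (np.float64(266.5), np.float64(0.3)) (np.float64(291.5), np.float64(4.6)) [ 0.55  -0.032] 0.02773771911926403
170 (np.float64(261.5), np.float64(2.1)) (np.float64(288.5), np.float64(4.5)) [ 0.5409 -0.0399] 0.03025582271957384
62 width 0.0910690534254913 front along 0.27641030097721847 lat mid -0.4950943048648638
63 width 0.0910844592161087 front along 0.2678781387968898 lat mid -0.500501715308326
64 width 0.09107211979809392 front along 0.25926437834049 lat mid -0.5057566680808364
65 width 0.09103203893015319 front along 0.2505716434428971 lat mid -0.5108575624728744
[ 0.53803286 -0.06495216  0.21954369]
```

Wrist view: white head with its front edge at row ~113, columns 205–330. The ledge runs down columns 259–285, and the carrier in hand has its stud at (282,206) towards the head. Fit gives heading 63.0°, lateral −0.500, mouth at about 0.2675 along. I'll lower to just above the ledge and check.

```bash
cat >> h.py <<'E'
YAW=63.0;hh=np.array([np.cos(np.radians(YAW)),np.sin(np.radians(YAW)),0]);nn=np.array([-hh[1],hh[0],0])
MO,LA=.2675,-.500
def sc(x,y,z): return hh*(MO+x)+nn*(LA+y)+np.array([0,0,z])
def tosc(P): return np.array([hh@P-MO,nn@P-LA,P[2]])
E
python3 - <<'E'
from h import *
p,R=cur();print(tosc(p))
plan(p,R,sc(-.057,0,.085),nearest(down(63),R),4)
E
```

```text
[-0.08111099 -0.00887845  0.21954369]
[[6.0, -2.2, 33.6, -0.0, 0.0, 0.0], [6.1, -2.2, 33.7, -0.0, 0.0, 0.0], [6.0, -2.3, 33.6, -0.0, 0.0, 0.0], [6.0, -2.2, 33.6, -0.0, 0.0, 0.0]]
```

play_rows:
  moves:
    - [[6, -2.2, 33.6, 0, 0, 0], [6.1, -2.2, 33.7, 0, 0, 0], [6, -2.3, 33.6, 0, 0, 0], [4, -1.6, 23, 0, 0, 0], [2, -0.6, 10.6, 0, 0, 0]]

```text
time_s: 7.85
position: [0.5397, -0.0387, 0.0829]
tcp_rot: [[0.453, 0.891, -0.004], [0.891, -0.453, 0.001], [-0.001, -0.004, -1.0]]
force: [-0.5, -0.0, -0.5]
opening: 0.456
grasp_force: 30.0
```

play_rows:
  moves:
    - [[0, 0, 0, 0, 0, 0], [0, 0, 0, 0, 0, 0]]

```text
time_s: 8.05
position: [0.5419, -0.0398, 0.0858]
tcp_rot: [[0.454, 0.891, 0.002], [0.891, -0.454, -0.001], [0.0, 0.002, -1.0]]
force: [1.1, -0.4, -1.7]
opening: 0.454
grasp_force: 30.0
```

```bash
python3 - <<'E'
from h import *
w=bot.capture('wrist');p,R=cur();print(p,tosc(p),R[:,0],bot.read_state()['time_s'])
cv2.imwrite('pics/w3.png',w['image'])
for q,z in [('ledge',.045),('tunnel_mouth',.045),('carrier',p[2]-.0167),('stud',p[2]-.0167+.02)]:
    for k in bot.pinpoint(w,q)[:1]: print(q,np.round(k['centre']),round(k['confidence'],2),np.round(tosc(atz(w,k['centre'],z)),4))
k=bot.silhouettes(w,'ledge')
E
```

```text
[ 0.54218779 -0.03990358  0.08622109] [-0.05690624 -0.0012087   0.08622109] [4.53845929e-01 8.91080059e-01 4.48089790e-04] 8.1
ledge [283. 151.] 0.21 [ 0.002  -0.0003  0.045 ]
tunnel_mouth [277. 210.] 0.3 [-0.0379  0.0035  0.045 ]
carrier [284. 253.] 0.84 [-0.0583 -0.0011  0.0695]
stud [278. 209.] 0.82 [-0.023   0.0022  0.0895]
```

View pics/w3.png

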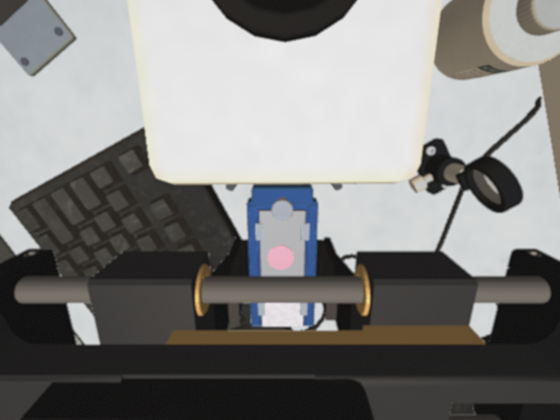

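The head front spans columns 148–420, and the flares are at 232 and 337, so the centre is about 284. The carrier nose is centred at 282, roughly 1 mm left and just before the flares. I'll shift 1 mm right and 3 mm back, then lower.

play_rows:
  moves:
    - [[-1, 0.4, 9, 0, 0, 0], [-1, 0.3, 7, 0, 0, 0], [-1, 0.3, 4, 0, 0, 0], [0, 0, 2, 0, 0, 0], [0, 0, 1, 0, 0, 0]]

```text
time_s: 8.85
position: [0.5402, -0.0425, 0.0617]
tcp_rot: [[0.454, 0.891, -0.001], [0.891, -0.454, 0.0], [-0.0, -0.001, -1.0]]
force: [-1.8, 0.3, 4.1]
opening: 0.454
grasp_force: 30.0
```

play_rows:
  moves:
    - [[0, 0, 0, 0, 0, 0], [0, 0, 0, 0, 0, 0]]

```text
time_s: 9.05
position: [0.5408, -0.0426, 0.0621]
tcp_rot: [[0.454, 0.891, 0.0], [0.891, -0.454, -0.0], [0.0, 0.0, -1.0]]
force: [-0.7, -0.6, -0.5]
opening: 0.458
grasp_force: 30.0
```

```bash
python3 - <<'E'
from h import *
s=bot.read_state();print(tosc(cur()[0]),s['force'],s['time_s'])
E
```

```text
[-0.05991089 -0.00115724  0.06210739] [-0.73082705 -0.59457173 -0.51867637] 9.05
```

play_rows:
  moves:
    - [[0, 0, 0.5, 0, 0, 0], [0, 0, 0, 0, 0, 0]]

```text
time_s: 9.25
position: [0.5408, -0.0426, 0.0617]
tcp_rot: [[0.454, 0.891, 0.001], [0.891, -0.454, -0.0], [0.0, 0.001, -1.0]]
force: [0.5, 0.1, 0.4]
opening: 0.452
grasp_force: 30.0
```

play_rows:
  moves:
    - [[0, 0, 0, 0, 0, 0], [0, 0, 0, 0, 0, 0], [0, 0, 0, 0, 0, 0], [0, 0, -4, 0, 0, 0], [0, 0, -20, 0, 0, 0]]
  fingers: 0.5

```text
time_s: 9.75
position: [0.5391, -0.0422, 0.0844]
tcp_rot: [[0.454, 0.891, -0.004], [0.891, -0.454, 0.001], [-0.001, -0.004, -1.0]]
force: [0.1, -0.5, -0.3]
opening: 0.736
grasp_force: 0.0
```

```bash
python3 - <<'E'
from h import *
p,R=cur();print(p,bot.read_state()['force'])
p,R=plan(p,R,p+[0,0,.12],R,3)
plan(p,R,[.452,.10,.22],nearest(down(97),R))
E
```

```text
[ 0.53907546 -0.04218637  0.08437352] [ 0.10290725 -0.50863503 -0.2630031 ]
[[-0.0, -0.2, -40.0, 0.0, 0.0, 0.0], [-0.1, -0.2, -40.0, 0.0, 0.0, 0.0], [-0.0, -0.1, -40.0, 0.0, 0.0, 0.0]]
[[17.4, -28.4, -3.0, -0.001, -0.0, -0.119], [20.7, -26.2, -3.1, -0.001, -0.0, -0.118], [23.6, -23.6, -3.0, -0.001, -0.0, -0.119], [26.3, -20.5, -3.1, -0.001, -0.0, -0.119], [28.5, -17.3, -3.1, -0.001, -0.0, -0.118]]
```

play_rows:
  moves:
    - [[0, 0, -40, 0, 0, 0], [0, 0, -40, 0, 0, 0], [0, 0, -40, 0, 0, 0]]

```text
time_s: 10.05
position: [0.5402, -0.0424, 0.2071]
tcp_rot: [[0.454, 0.891, -0.0], [0.891, -0.454, 0.0], [-0.0, -0.0, -1.0]]
force: [0.6, 0.2, -0.3]
opening: 0.753
grasp_force: 0.0
```

play_rows:
  moves:
    - [[17.4, -28.4, -3, 0, 0, -0.119], [20.7, -26.2, -3.1, 0, 0, -0.118], [23.6, -23.6, -3, 0, 0, -0.119], [26.3, -20.5, -3.1, 0, 0, -0.119], [28.5, -17.3, -3.1, 0, 0, -0.118]]

```text
time_s: 10.55
position: [0.4525, 0.1006, 0.2214]
tcp_rot: [[-0.126, 0.992, 0.001], [0.992, 0.126, 0.0], [0.0, 0.001, -1.0]]
force: [0.1, 0.7, -0.2]
opening: 0.751
grasp_force: 0.0
```

play_rows:
  moves:
    - [[0, 0, 0, 0, 0, 0], [0, 0, 0, 0, 0, 0]]

```text
time_s: 10.75
position: [0.4535, 0.1, 0.2213]
tcp_rot: [[-0.122, 0.992, 0.001], [0.992, 0.122, -0.0], [-0.001, 0.001, -1.0]]
force: [0.5, 0.1, -0.0]
opening: 0.751
grasp_force: 0.0
```

```bash
python3 - <<'E'
from h import *
w=bot.capture('wrist');p,R=cur();print(p,R[:,0],bot.read_state()['time_s'])
cv2.imwrite('pics/w4.png',w['image'])
t=bot.capture('top');s=bot.capture('scene')
for q,z in [('push_stick',.0375),('rest_seat',.0375),('stick_rest',0),('carrier',.045),('stud',.065)]:
  for n,c in (('w',w),('t',t),('s',s)):
    for k in bot.pinpoint(c,q)[:1]: 
        X=atz(c,k['centre'],z);print(q,n,np.round(k['centre']),round(k['confidence'],2),np.round(X,4),np.round(tosc(X),4))
hsv=cv2.cvtColor(w['image'],cv2.COLOR_BGR2HSV)
m=cv2.inRange(hsv,(5,150,120),(18,255,255));n,l,st,ce=cv2.connectedComponentsWithStats(m)
i=1+np.argmax(st[1:,4]);print(st[i]);print(cv2.boxPoints(cv2.minAreaRect(np.argwhere(l==i)[:,::-1].astype(np.float32))))
E
```

```text
[0.45416419 0.09941112 0.22123025] [-1.21232687e-01  9.92623900e-01 -6.54199904e-04] 10.8
push_stick w [285. 111.] 0.95 [0.4456 0.1867 0.0375] [0.1012 0.1877 0.0375]
push_stick s [226. 196.] 0.43 [0.4447 0.1982 0.0375] [0.111  0.1937 0.0375]
rest_seat w [282. 114.] 0.9 [0.4428 0.1832 0.0375] [0.0968 0.1887 0.0375]
rest_seat t [227. 236.] 0.5 [0.4582 0.189  0.0375] [0.1089 0.1775 0.0375]
rest_seat s [226. 200.] 0.86 [0.4354 0.1775 0.0375] [0.0883 0.1927 0.0375]
stick_rest w [281. 112.] 0.74 [0.4413 0.1858 0.    ] [0.0984 0.1911 0.    ]
stick_rest t [228. 244.] 0.44 [0.4373 0.1886 0.    ] [0.0991 0.196  0.    ]
stick_rest s [227. 206.] 0.63 [0.4457 0.1983 0.    ] [0.1115 0.1929 0.    ]
carrier w [334. 303.] 0.95 [ 0.5393 -0.0415  0.045 ] [-0.0597  0.0007  0.045 ]
carrier t [306. 210.] 0.88 [ 0.541  -0.0421  0.045 ] [-0.0594 -0.0012  0.045 ]
carrier s [289. 226.] 0.66 [ 0.5472 -0.0398  0.045 ] [-0.0546 -0.0056  0.045 ]
stud w [357. 294.] 0.6 [ 0.5579 -0.0116  0.065 ] [-0.0246 -0.0023  0.065 ]
stud t [296. 206.] 0.8 [ 0.5521 -0.0116  0.065 ] [-0.0272  0.0028  0.065 ]
stud s [287. 209.] 0.54 [0.5682 0.0155 0.065 ] [0.0042 0.0008 0.065 ]
[277 118  15  39 561]
[[277. 118.]
 [291. 118.]
 [291. 156.]
 [277. 156.]]
```

View pics/w4.png

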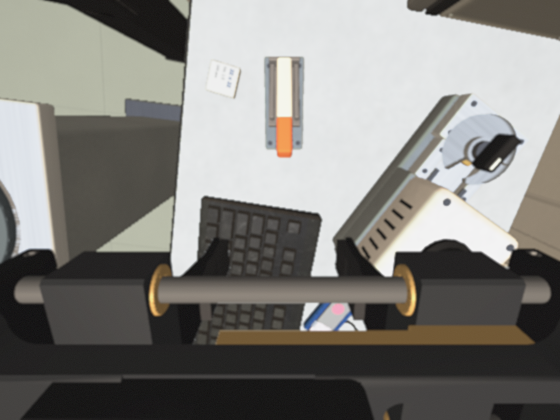

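```bash
python3 - <<'E'
from h import *
w=bot.capture('wrist');p,R=cur()
h=np.array([np.cos(np.radians(97)),np.sin(np.radians(97))]);n=np.array([-h[1],h[0]])
for px,z,o in [((284.3,117.8),.0606,-.004),((284.3,156.3),.065,-.0476),((284.3,156.3),.0806,-.0386),((285,57.5),.0375-.0275+.0156,.0476+.009)]:
    X=atz(w,px,z)[:2]; print('along',h@X-o,'lat',n@X, 'origin',np.round(h*(h@X-o)+n*(n@X),4))
X=np.array([.4456,.1867]);print(h@X,n@X);X=np.array([.4428,.1832]);print(h@X,n@X)
K=[('knob',(495,152),.100)]
for k in bot.pinpoint(w,'cam_knob')[:2]: print(k['centre'],k['confidence'],tosc(atz(w,k['centre'],.088)))
k=bot.silhouettes(w,'cam_knob')
for k in k[:1]:
    r=cv2.minAreaRect(np.argwhere(k['pixels'])[:,::-1].astype(np.float32)); print(k['confidence'],r,np.round([tosc(atz(w,x,.1)) for x in cv2.boxPoints(r)],4).tolist())
print(tosc(atz(w,(478,148),.068)),'disc')
E
```

```text
along 0.12782329668705678 lat -0.46367246265013007 origin [0.4446 0.1834]
along 0.133035003929394 lat -0.4637468680184142 origin [0.4441 0.1886]
along 0.125993922262766 lat -0.46362364433013414 origin [0.4448 0.1816]
along 0.12908562068190907 lat -0.46451334489953844 origin [0.4453 0.1847]
0.13100338709010118 -0.4650315715851141
0.12787070972089093 -0.46182589965860044
[493.1, 153.3] 0.6 [0.17955793 0.00048314 0.088     ]
0.86 ((481.6337890625, 146.78277587890625), (68.47211456298828, 75.25151824951172), 36.38435363769531) [[0.1419, 0.053, 0.1], [0.2028, 0.0566, 0.1], [0.2059, -0.0096, 0.1], [0.1427, -0.0174, 0.1]]
[0.18086387 0.00402393 0.068     ] disc
```

The stick stands vertical in the image: nose at (285,57), orange tail end at (284,156). That puts its origin at about (0.4447, 0.184) with heading 97°. The carrier sits on the ledge as intended, and the knob at (494,153) agrees with the scanner frame. Next I'll grasp the tail with the tool upright.

```bash
python3 - <<'E'
from h import *
p,R=cur();R1=nearest(down(97),R)
p,R=plan(p,R,[.4489,.1518,.12],R1); plan(p,R,[.4489,.1518,.079],R1,3)
E
```

```text
[[17.4, 0.6, 33.6, 0.0, -0.0, -0.0], [17.4, 0.6, 33.7, 0.0, -0.0, -0.0], [17.5, 0.6, 33.6, 0.0, -0.0, -0.0]]
[[-0.0, -0.0, 13.7, 0.0, -0.0, -0.0], [-0.0, -0.0, 13.6, 0.0, -0.0, -0.0], [-0.0, -0.0, 13.7, 0.0, -0.0, -0.0]]
```

play_rows:
  moves:
    - [[17.4, 0.6, 33.6, 0, 0, 0], [17.4, 0.6, 33.7, 0, 0, 0], [17.5, 0.6, 33.6, 0, 0, 0], [0, 0, 18, 0, 0, 0], [0, 0, 13, 0, 0, 0]]

```text
time_s: 12.3
position: [0.4481, 0.1523, 0.0874]
tcp_rot: [[-0.123, 0.992, -0.002], [0.992, 0.123, -0.0], [0.0, -0.002, -1.0]]
force: [0.2, -0.4, -0.5]
opening: 0.748
grasp_force: 0.0
```

play_rows:
  moves:
    - [[0, 0, 7, 0, 0, 0], [0, 0, 3, 0, 0, 0], [0, 0, 0, 0, 0, 0]]
  fingers: -0.3

```text
time_s: 12.6
position: [0.4491, 0.1517, 0.079]
tcp_rot: [[-0.122, 0.993, 0.0], [0.993, 0.122, 0.0], [-0.0, 0.0, -1.0]]
force: [-0.3, -0.1, 0.9]
opening: 0.56
grasp_force: 0.0
```

```bash
python3 - <<'E'
from h import *
w=bot.capture('wrist');p,R=cur();print(p,R[:,0],bot.read_state()['time_s'],bot.read_state()['force'])
cv2.imwrite('pics/w5.png',cv2.resize(w['image'][150:350,160:420],None,fx=2.5,fy=2.5))
E
```

```text
[0.44931565 0.15172568 0.07936076] [-1.21474782e-01  9.92594518e-01 -3.07586612e-05] 12.65 [ 0.58404385 -0.20666878 -0.69297076]
```

View pics/w5.png

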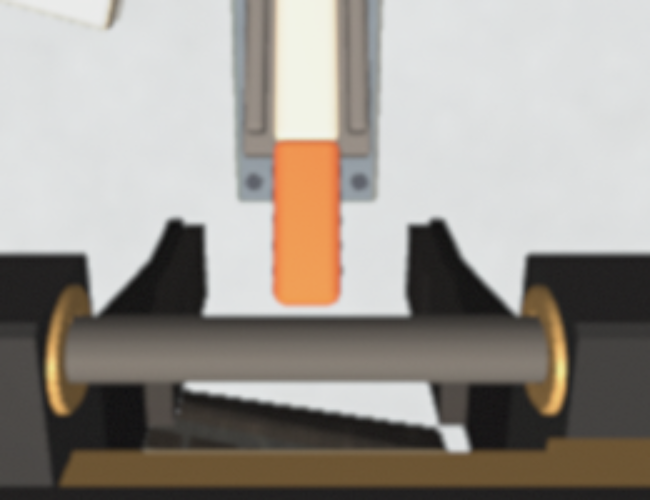

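The view shows the tail centred between the fingers, with the pads covering its last ~19 mm, as planned. Closing.

play_rows:
  moves:
    - [[0, 0, 0, 0, 0, 0], [0, 0, 0, 0, 0, 0], [0, 0, 0, 0, 0, 0], [0, 0, 0, 0, 0, 0], [0, 0, 0, 0, 0, 0]]
  fingers: -0.9

```text
time_s: 13.15
position: [0.4491, 0.1518, 0.0792]
tcp_rot: [[-0.122, 0.993, 0.001], [0.993, 0.122, 0.0], [-0.0, 0.001, -1.0]]
force: [-0.6, -0.0, 1.2]
opening: 0.175
grasp_force: 30.0
```

play_rows:
  moves:
    - [[0, 0, 0, 0, 0, 0], [0, 0, 0, 0, 0, 0], [0, 0, 0, 0, 0, 0], [0, 0, 0, 0, 0, 0], [0, 0, 0, 0, 0, 0]]

```text
time_s: 13.65
position: [0.4491, 0.1518, 0.0791]
tcp_rot: [[-0.122, 0.993, 0.001], [0.993, 0.122, -0.0], [-0.0, 0.001, -1.0]]
force: [0.5, -1.3, 4.1]
opening: 0.182
grasp_force: 30.0
```

```bash
python3 - <<'E'
from h import *
s=bot.read_state();p,R=cur();print(p.tolist(),R.tolist(),s['force'],s['opening'],s['time_s'],s['joint_positions'])
E
```

```text
[0.4490949306243358, 0.1517982539505459, 0.07908217335940296] [[-0.12177676056566547, 0.9925573833675281, 0.0005111836643598835], [0.9925575128137423, 0.12177677834242072, -3.6795171033993654e-06], [-6.590243165521569e-05, 0.000506931106814756, -0.9999998693388528]] [ 0.51988229 -1.33883012  4.10087624] 0.1817675496102923 13.65 [ 5.13602043e+00  3.45881581e+01  1.11043120e+02 -5.02025759e-03
  3.43395697e+01 -1.85449158e+00]
```

Grip is good at 15.8 mm. I'll lift the stick, carry it behind the carrier level with the 30° lean, and look from there.

```bash
cat >> h.py <<'E'
LA=-.502
SO=np.array([.0326,0,.0416])
def stick(x,y,z,yaw=63.0,lean=30):
    R=down(yaw,lean); return sc(x,y,z)-R@SO,R
E
python3 - <<'E'
from h import *
p,R=cur()
p,R=plan(p,R,p+[0,0,.11],R,3)
q,Q=stick(-.19,0,.11);print(q)
p,R=plan(p,R,q,Q); 
q,Q=stick(-.182,0,.05);plan(p,R,q,Q,3)
E
```

```text
[[-0.0, 0.0, -36.7, 0.0, 0.0, 0.0], [-0.0, 0.0, -36.6, 0.0, 0.0, 0.0], [-0.0, 0.1, -36.7, 0.0, 0.0, 0.0]]
[ 0.46020928 -0.20253844  0.12972666]
[[-44.1, -4.0, 7.4, -0.019, 0.063, 0.072], [-44.7, -1.0, 4.6, -0.02, 0.064, 0.073], [-44.9, 2.3, 1.7, -0.019, 0.063, 0.072], [-44.5, 5.5, -1.0, -0.019, 0.064, 0.073], [-44.0, 8.8, -3.7, -0.02, 0.063, 0.072]]
[[-42.8, 11.9, -6.3, -0.019, 0.064, 0.073], [-41.4, 15.3, -8.7, -0.019, 0.063, 0.072], [-39.5, 18.3, -10.9, -0.02, 0.064, 0.073]]
[[-7.7, -0.0, 18.6, 0.0, -0.0, -0.0], [-7.7, -0.0, 18.7, 0.0, -0.0, -0.0], [-7.7, -0.0, 18.6, 0.0, -0.0, -0.0]]
```

play_rows:
  moves:
    - [[0, 0, -20, 0, 0, 0], [0, 0, -45, 0, 0, 0], [0, 0, -45, 0, 0, 0]]

```text
time_s: 13.95
position: [0.4475, 0.1517, 0.1889]
tcp_rot: [[-0.122, 0.993, -0.005], [0.993, 0.122, -0.0], [0.0, -0.005, -1.0]]
force: [1.5, -0.2, -0.1]
opening: 0.182
grasp_force: 30.0
```

play_rows:
  moves:
    - [[-44.1, -4, 7.4, -0.019, 0.063, 0.072], [-44.7, -1, 4.6, -0.02, 0.064, 0.073], [-44.9, 2.3, 1.7, -0.019, 0.063, 0.072], [-44.5, 5.5, -1, -0.019, 0.064, 0.073], [-44, 8.8, -3.7, -0.02, 0.063, 0.072]]

```text
time_s: 14.45
position: [0.4556, -0.0713, 0.1515]
tcp_rot: [[0.225, 0.968, 0.115], [0.919, -0.25, 0.305], [0.324, 0.037, -0.945]]
force: [0.6, -0.1, -0.2]
opening: 0.178
grasp_force: 30.0
```

play_rows:
  moves:
    - [[-42.8, 11.9, -6.3, -0.019, 0.064, 0.073], [-41.4, 15.3, -8.7, -0.019, 0.063, 0.072], [-39.5, 18.3, -10.9, -0.02, 0.064, 0.073]]

```text
time_s: 14.75
position: [0.4596, -0.2045, 0.129]
tcp_rot: [[0.397, 0.889, 0.229], [0.768, -0.458, 0.447], [0.502, -0.001, -0.865]]
force: [0.4, -0.3, -1.1]
opening: 0.18
grasp_force: 30.0
```

play_rows:
  moves:
    - [[-6, 0, 14, 0, 0, 0], [-6, 0, 14, 0, 0, 0], [0, 0, 0, 0, 0, 0], [0, 0, 0, 0, 0, 0]]

```text
time_s: 15.15
position: [0.4613, -0.1987, 0.0991]
tcp_rot: [[0.394, 0.891, 0.226], [0.771, -0.454, 0.447], [0.501, -0.002, -0.866]]
force: [0.6, -0.3, 0.4]
opening: 0.184
grasp_force: 30.0
```

```bash
python3 - <<'E'
from h import *
w=bot.capture('wrist');p,R=cur();s=bot.read_state();print(tosc(p),R.round(3),s['time_s'],s['opening'],s['joint_positions'])
o=p+R@SO;print('stick origin exp',tosc(o))
cv2.imwrite('pics/w6.png',w['image'])
t=bot.capture('top');c2=bot.capture('scene')
for q,z in [('push_stick',o[2]),('carrier',.045),('stud',.065),('tunnel_mouth',.045)]:
  for n,c in (('w',w),('t',t),('s',c2)):
    for k in bot.pinpoint(c,q)[:1]: 
        X=atz(c,k['centre'],z);print(q,n,np.round(k['centre']),round(k['confidence'],2),np.round(tosc(X),4))
E
```

```text
[-0.23514081  0.00041181  0.09953497] [[ 0.393  0.891  0.226]
 [ 0.771 -0.454  0.446]
 [ 0.5   -0.001 -0.866]] 15.2 0.18091945548945157 [-52.19333579  38.27038772 105.70179168  33.54651774  54.91119998
 -49.37503921]
stick origin exp [-0.186108    0.00042879  0.07980928]
push_stick w [286. 189.] 0.83 [-0.1844 -0.0007  0.0798]
push_stick t [293. 154.] 0.69 [ 0.0521 -0.1224  0.0798]
push_stick s [289. 245.] 0.6 [-0.1819  0.0037  0.0798]
carrier w [280.  65.] 0.94 [-0.0593  0.0033  0.045 ]
carrier t [307. 213.] 0.6 [-0.0654  0.0051  0.045 ]
stud w [282.  14.] 0.6 [-0.0252  0.0023  0.065 ]
stud t [294. 206.] 0.71 [-0.0216  0.0086  0.065 ]
tunnel_mouth w [282.  12.] 0.74 [-0.0024  0.0016  0.045 ]
tunnel_mouth t [287. 200.] 0.81 [0.004  0.0014 0.045 ]
```

View pics/w6.png

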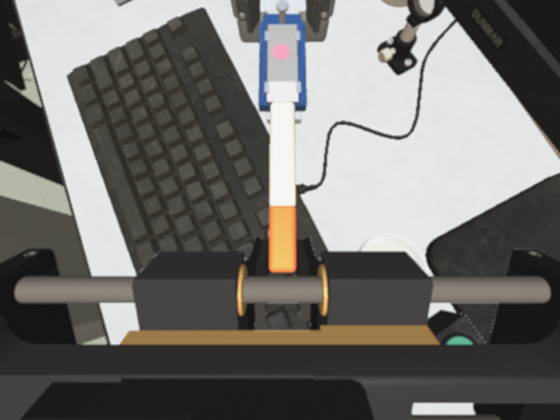

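The stick is level and in line (columns 270–297), with its nose just behind the carrier at row 105. The carrier and flares are centred near column 284. I'll lower it and bring the nose gently onto the carrier.

play_rows:
  moves:
    - [[-5, 0, 8.7, 0, 0, 0], [-5, 0, 8.7, 0, 0, 0], [-3.5, 0, 6, 0, 0, 0], [-1.5, 0, 2.6, 0, 0, 0], [0, 0, 0, 0, 0, 0]]

```text
time_s: 16.4
position: [0.4613, -0.199, 0.0685]
tcp_rot: [[0.394, 0.891, 0.226], [0.771, -0.455, 0.447], [0.501, -0.002, -0.866]]
force: [0.4, 0.1, -0.7]
opening: 0.183
grasp_force: 30.0
```

play_rows:
  moves:
    - [[4.3, 0, 2.5, 0, 0, 0], [4.3, 0, 2.5, 0, 0, 0], [4.3, 0, 2.5, 0, 0, 0], [2.6, 0, 1.5, 0, 0, 0], [0, 0, 0, 0, 0, 0]]

```text
time_s: 16.9
position: [0.4698, -0.1826, 0.0695]
tcp_rot: [[0.393, 0.891, 0.226], [0.772, -0.454, 0.446], [0.5, -0.0, -0.866]]
force: [0.4, 0.6, -0.9]
opening: 0.181
grasp_force: 30.0
```

```bash
python3 - <<'E'
from h import *
p,R=cur();s=bot.read_state();f=np.array(s['force'])
print('stick',tosc(p+R@SO),'F',hh@f,nn@f,f[2],s['time_s'],R.round(3).tolist())
q,Q=stick(-.163,0,.0485);plan(p,R,q,Q,1)
w=bot.capture('wrist')
for q,z in [('push_stick',.0485),('carrier',.045),('stud',.065)]:
    for k in bot.pinpoint(w,q)[:1]: print(q,np.round(k['centre']),round(k['confidence'],2),np.round(tosc(atz(w,k['centre'],z)),4))
E
```

```text
stick [-0.16790382  0.00047313  0.04975522] F 0.7088170889797033 -0.09274183113739654 -0.9483480545717204 16.9 [[0.393, 0.891, 0.226], [0.772, -0.454, 0.446], [0.5, -0.0, -0.866]]
[[3.6, 0.4, 3.5, -0.001, 0.0, 0.0]]
push_stick [283. 189.] 0.6 [-0.1658  0.0009  0.0485]
carrier [284.  59.] 0.72 [-0.0602  0.0003  0.045 ]
```

play_rows:
  moves:
    - [[2.1, 0, 2.4, 0, 0, 0], [2.6, 0, 1.5, 0, 0, 0], [2.6, 0, 1.5, 0, 0, 0], [2.6, 0, 1.5, 0, 0, 0], [4.3, 0, 2.5, 0, 0, 0]]

```text
time_s: 17.6
position: [0.4776, -0.1681, 0.0682]
tcp_rot: [[0.394, 0.891, 0.227], [0.771, -0.455, 0.445], [0.5, -0.0, -0.866]]
force: [-0.2, -1.1, -0.7]
opening: 0.179
grasp_force: 30.0
```

play_rows:
  moves:
    - [[4.3, 0, 2.5, 0, 0, 0], [4.3, 0, 2.5, 0, 0, 0], [4.3, 0, 2.5, 0, 0, 0], [4.3, 0, 2.5, 0, 0, 0], [4.3, 0, 2.5, 0, 0, 0]]

```text
time_s: 18.1
position: [0.4889, -0.1456, 0.0682]
tcp_rot: [[0.394, 0.891, 0.227], [0.771, -0.454, 0.445], [0.5, -0.0, -0.866]]
force: [0.2, -0.2, -1.0]
opening: 0.183
grasp_force: 30.0
```

play_rows:
  moves:
    - [[4.3, 0, 2.5, 0, 0, 0], [4.3, 0, 2.5, 0, 0, 0], [4.3, 0, 2.5, 0, 0, 0], [4.3, 0, 2.5, 0, 0, 0], [4.3, 0, 2.5, 0, 0, 0]]

```text
time_s: 18.6
position: [0.5002, -0.1235, 0.0681]
tcp_rot: [[0.394, 0.891, 0.227], [0.771, -0.454, 0.445], [0.5, -0.0, -0.866]]
force: [0.4, -0.1, -0.7]
opening: 0.18
grasp_force: 30.0
```

```bash
cat > st.py <<'E'
from h import *
p,R=cur();s=bot.read_state();f=np.array(s['force'])
print('stick',tosc(p+R@SO).round(4),'F',round(hh@f,2),round(nn@f,2),f[2].round(2),s['time_s'],'yaw',np.degrees(np.arctan2(R[1,0],R[0,0])).round(2),'lean',np.degrees(np.arcsin(R[2,0])).round(2),s['opening'])
w=bot.capture('wrist');t=bot.capture('top')
for q,z in [('push_stick',p[2]-.0197),('carrier',.045),('stud',.065)]:
  for n,c in (('w',w),('t',t)):
    for k in bot.pinpoint(c,q)[:1]: print(q,n,np.round(k['centre']),round(k['confidence'],2),np.round(tosc(atz(c,k['centre'],z)),4))
E
python3 st.py
```

```text
stick [-0.1014  0.0002  0.0484] F 0.12 -0.43 -0.65 18.6 yaw 62.96 lean 29.99 0.18024953028164617
push_stick w [284. 189.] 0.9 [-0.0996  0.0002  0.0484]
push_stick t [321. 210.] 0.44 [-0.0973 -0.0194  0.0484]
carrier w [283.  62.] 0.95 [0.003  0.0005 0.045 ]
carrier t [288. 202.] 0.7 [-0.0011  0.0027  0.045 ]
stud t [278. 196.] 0.66 [0.0341 0.0043 0.065 ]
```

play_rows:
  moves:
    - [[4.3, 0, 2.5, 0, 0, 0], [4.3, 0, 2.5, 0, 0, 0], [4.3, 0, 2.5, 0, 0, 0], [4.3, 0, 2.5, 0, 0, 0], [4.3, 0, 2.5, 0, 0, 0]]

```text
time_s: 19.5
position: [0.5115, -0.1012, 0.068]
tcp_rot: [[0.394, 0.891, 0.227], [0.772, -0.454, 0.445], [0.5, -0.0, -0.866]]
force: [-0.6, -1.3, -0.9]
opening: 0.176
grasp_force: 30.0
```

play_rows:
  moves:
    - [[4.3, 0, 2.5, 0, 0, 0], [4.3, 0, 2.5, 0, 0, 0], [4.3, 0, 2.5, 0, 0, 0], [4.3, 0, 2.5, 0, 0, 0], [4.3, 0, 2.5, 0, 0, 0]]

```text
time_s: 20.0
position: [0.5228, -0.0792, 0.0679]
tcp_rot: [[0.394, 0.891, 0.227], [0.771, -0.454, 0.445], [0.5, -0.0, -0.866]]
force: [-0.1, -0.1, -0.1]
opening: 0.178
grasp_force: 30.0
```

play_rows:
  moves:
    - [[4.3, 0, 2.5, 0, 0, 0], [4.3, 0, 2.5, 0, 0, 0], [4.3, 0, 2.5, 0, 0, 0], [4.3, 0, 2.5, 0, 0, 0], [4.3, 0, 2.5, 0, 0, 0]]

```text
time_s: 20.5
position: [0.5341, -0.0571, 0.0678]
tcp_rot: [[0.394, 0.891, 0.227], [0.771, -0.454, 0.445], [0.5, -0.0, -0.866]]
force: [-0.9, -1.1, -0.8]
opening: 0.176
grasp_force: 30.0
```

play_rows:
  moves:
    - [[4.3, 0, 2.5, 0, 0, 0], [4.3, 0, 2.5, 0, 0, 0], [4.3, 0, 2.5, 0, 0, 0], [2.6, 0, 1.5, 0, 0, 0], [0, 0, 0, 0, 0, 0]]

```text
time_s: 21.0
position: [0.5421, -0.0409, 0.0678]
tcp_rot: [[0.393, 0.891, 0.226], [0.772, -0.454, 0.446], [0.5, -0.001, -0.866]]
force: [0.4, -0.5, -0.5]
opening: 0.179
grasp_force: 30.0
```

```bash
python3 st.py
```

```text
stick [-0.0088  0.0004  0.0481] F -0.27 -0.54 -0.54 21.0 yaw 62.99 lean 30.0 0.17929588460365883
push_stick w [288. 186.] 0.65 [-0.0051 -0.0025  0.0481]
carrier t [289. 201.] 0.15 [ 0.0001 -0.0001  0.045 ]
stud t [218. 264.] 0.24 [0.0886 0.2611 0.065 ]
```

play_rows:
  moves:
    - [[3.5, 0, 2, 0, 0, 0], [3.5, 0, 2, 0, 0, 0], [3.5, 0, 2, 0, 0, 0], [3.5, 0, 2, 0, 0, 0], [2.6, 0, 1.5, 0, 0, 0]]

```text
time_s: 21.9
position: [0.5509, -0.0239, 0.0679]
tcp_rot: [[0.393, 0.891, 0.227], [0.772, -0.454, 0.446], [0.5, -0.0, -0.866]]
force: [0.6, -0.6, -0.2]
opening: 0.18
grasp_force: 30.0
```

play_rows:
  moves:
    - [[1.7, 0, 1, 0, 0, 0], [1.7, 0, 1, 0, 0, 0], [1.7, 0, 1, 0, 0, 0]]

```text
time_s: 22.2
position: [0.5535, -0.019, 0.0678]
tcp_rot: [[0.394, 0.891, 0.227], [0.771, -0.454, 0.445], [0.5, -0.0, -0.866]]
force: [0.2, 0.3, -0.4]
opening: 0.178
grasp_force: 30.0
```

play_rows:
  moves:
    - [[0.9, 0, 0.5, 0, 0, 0], [0.9, 0, 0.5, 0, 0, 0], [0, 0, 0, 0, 0, 0]]

```text
time_s: 22.5
position: [0.5544, -0.0174, 0.0678]
tcp_rot: [[0.394, 0.891, 0.227], [0.772, -0.454, 0.445], [0.5, -0.0, -0.866]]
force: [-1.4, 0.1, -1.0]
opening: 0.178
grasp_force: 30.0
```

```bash
sed -i "s/for q,z in \[('push/for q,z in [('spring_pad',.045),('cam_knob',.088),('push/" st.py; python3 st.py
```

```text
stick [0.0177 0.0001 0.0481] F -0.56 1.24 -1.0 22.5 yaw 62.97 lean 29.98 0.17832636390343135
spring_pad t [239. 174.] 0.94 [ 0.1685 -0.0017  0.045 ]
cam_knob t [238. 171.] 0.77 [ 0.1666 -0.0006  0.088 ]
carrier w [280. 307.] 0.16 [-0.0569  0.0021  0.045 ]
carrier t [254. 185.] 0.48 [0.1149 0.0078 0.045 ]
stud t [243. 178.] 0.65 [0.1505 0.0075 0.065 ]
```

play_rows:
  moves:
    - [[0.9, 0, 0.5, 0, 0, 0], [0.9, 0, 0.5, 0, 0, 0], [0, 0, 0, 0, 0, 0]]

```text
time_s: 23.4
position: [0.5554, -0.0157, 0.0678]
tcp_rot: [[0.394, 0.891, 0.227], [0.772, -0.455, 0.445], [0.499, 0.0, -0.866]]
force: [-0.7, -2.4, -0.1]
opening: 0.18
grasp_force: 30.0
```

play_rows:
  moves:
    - [[0.9, 0, 0.5, 0, 0, 0], [0.9, 0, 0.5, 0, 0, 0], [0, 0, 0, 0, 0, 0]]

```text
time_s: 23.7
position: [0.5564, -0.0141, 0.0678]
tcp_rot: [[0.394, 0.891, 0.227], [0.772, -0.455, 0.444], [0.499, 0.0, -0.867]]
force: [-2.1, -4.5, -0.3]
opening: 0.177
grasp_force: 30.0
```

```bash
python3 - <<'E'
from h import *
F=[]
for i in range(6):
    t=bot.capture('top');s=bot.read_state();F.append(hh@np.array(s['force']))
p,R=cur();print('stick',tosc(p+R@SO).round(4),np.round(F,2),np.mean(F),s['time_s'])
for q,z in [('carrier',.045),('stud',.065)]:
    for k in bot.pinpoint(t,q)[:1]: print(q,k['confidence'],tosc(atz(t,k['centre'],z)).round(4))
cv2.imwrite('pics/t7.png',cv2.resize(t['image'][140:230,210:320],None,fx=6,fy=6,interpolation=2))
E
```

```text
stick [ 0.0216 -0.0001  0.0481] [-5.49 -6.26 -4.75 -5.07 -5.63 -5.47] -5.445868854654386 24.0
carrier 0.73 [0.2324 0.3511 0.045 ]
stud 0.59 [0.1568 0.0126 0.065 ]
```

View pics/t7.png

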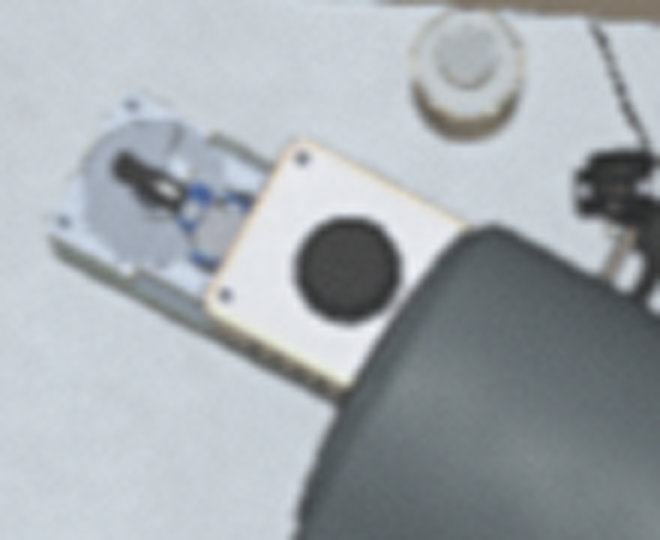

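The carrier's blue edge and its stud are at the cam disc's slot, around (195,195) in the crop. The stick pushes back with about 5 N, so the spring pad is being pressed. Next I'll withdraw the stick and return it to the rest.

```bash
python3 - <<'E'
from h import *
p,R=cur()
q,Q=stick(-.11,0,.05);p,R=plan(p,R,q,Q,6)
q2=q+[0,0,.10]-hh*.02;p,R=plan(p,R,q2,Q,3)
P=np.array([.4491,.1518,.0791]);R1=nearest(down(97),R)
p,R=plan(p,R,P+[0,0,.11],R1)
p,R=plan(p,R,P+[0,0,.02],R1,3)
E
```

```text
[[-18.8, 0.0, -11.2, 0.0, 0.0, -0.0], [-18.9, 0.0, -11.2, 0.0, 0.0, -0.0], [-18.8, 0.0, -11.3, 0.0, 0.0, -0.0], [-18.9, 0.0, -11.2, 0.0, 0.001, -0.0], [-18.8, 0.0, -11.2, 0.0, -0.0, -0.0]]
[[-18.9, 0.0, -11.3, 0.001, -0.0, -0.001]]
[[10.9, -0.0, -32.2, -0.0, -0.0, 0.0], [10.9, -0.0, -32.2, -0.0, -0.0, 0.0], [10.9, -0.0, -32.2, -0.0, -0.0, 0.0]]
[[32.4, -24.4, 15.5, 0.022, -0.073, -0.083], [35.4, -21.2, 13.6, 0.022, -0.072, -0.082], [37.9, -18.0, 11.3, 0.022, -0.073, -0.083], [39.9, -14.5, 8.9, 0.023, -0.072, -0.083], [41.6, -10.9, 6.2, 0.022, -0.073, -0.083]]
[[42.6, -7.4, 3.4, 0.022, -0.073, -0.082], [43.3, -3.7, 0.3, 0.022, -0.072, -0.083]]
[[-0.0, -0.0, 30.0, -0.0, -0.0, -0.0], [-0.0, -0.0, 30.0, -0.0, -0.0, -0.0], [-0.0, -0.0, 30.0, -0.0, -0.0, -0.0]]
```

play_rows:
  moves:
    - [[-5, 0, -3, 0, 0, 0], [-15, 0, -8.7, 0, 0, 0], [-23, 0, -13.2, 0, 0, 0], [-23, 0, -13.2, 0, 0, 0], [-23, 0, -13.2, 0, 0, 0]]

```text
time_s: 24.6
position: [0.5091, -0.1051, 0.0681]
tcp_rot: [[0.393, 0.891, 0.227], [0.771, -0.454, 0.448], [0.502, -0.001, -0.865]]
force: [-0.6, -0.5, 0.4]
opening: 0.178
grasp_force: 30.0
```

play_rows:
  moves:
    - [[-24.1, 0, -16.1, 0, 0, 0], [10.9, 0, -32.2, 0, 0, 0], [10.9, 0, -32.2, 0, 0, 0], [10.9, 0, -32.2, 0, 0, 0]]

```text
time_s: 25.0
position: [0.4867, -0.1483, 0.1708]
tcp_rot: [[0.395, 0.891, 0.226], [0.77, -0.455, 0.448], [0.502, -0.003, -0.865]]
force: [0.8, -0.1, -0.7]
opening: 0.179
grasp_force: 30.0
```

play_rows:
  moves:
    - [[32.4, -24.4, 15.5, 0.022, -0.073, -0.083], [35.4, -21.2, 13.6, 0.022, -0.072, -0.082], [37.9, -18, 11.3, 0.022, -0.073, -0.083], [39.9, -14.5, 8.9, 0.023, -0.072, -0.083], [41.6, -10.9, 6.2, 0.022, -0.073, -0.083]]

```text
time_s: 25.5
position: [0.4594, 0.0681, 0.184]
tcp_rot: [[0.04, 0.999, 0.037], [0.988, -0.045, 0.145], [0.146, 0.03, -0.989]]
force: [1.4, 0.4, -1.4]
opening: 0.178
grasp_force: 30.0
```

play_rows:
  moves:
    - [[42.6, -7.4, 3.4, 0.022, -0.073, -0.082], [43.3, -3.7, 0.3, 0.022, -0.072, -0.083], [0, 0, 0, 0, 0, 0], [0, 0, 0, 0, 0, 0]]

```text
time_s: 25.9
position: [0.4478, 0.1548, 0.189]
tcp_rot: [[-0.126, 0.992, -0.002], [0.992, 0.126, 0.001], [0.001, -0.002, -1.0]]
force: [0.6, -0.6, -1.9]
opening: 0.179
grasp_force: 30.0
```

```bash
python3 - <<'E'
from h import *
p,R=cur();w=bot.capture('wrist');t=bot.capture('top')
for n,c in (('w',w),('t',t)):
  for q,z in [('carrier',.045),('stud',.065),('push_stick',p[2]-.0416),('cam_knob',.088),('rest_seat',.0375)]:
    for k in bot.pinpoint(c,q)[:1]: X=atz(c,k['centre'],z);print(n,q,np.round(k['centre']),round(k['confidence'],2),X.round(4),tosc(X).round(4))
P=np.array([.4491,.1518,.0791]);R1=nearest(down(97),R)
print(p,bot.read_state()['time_s'],bot.read_state()['opening'])
p,R=plan(p,R,P+[0,0,.02],R1,3)
cv2.imwrite('pics/w8.png',w['image'])
E
```

```text
w carrier [435. 250.] 0.92 [0.6209 0.1174 0.045 ] [0.119  0.0021 0.045 ]
w stud [470. 228.] 0.89 [0.6367 0.1534 0.065 ] [0.1583 0.0044 0.065 ]
w push_stick [282. 188.] 0.58 [0.4426 0.1897 0.1474] [0.1024 0.1937 0.1474]
w cam_knob [504. 218.] 0.87 [0.6472 0.1731 0.088 ] [0.1806 0.0039 0.088 ]
w rest_seat [283. 169.] 0.77 [0.4444 0.1835 0.0375] [0.0977 0.1893 0.0375]
t carrier [253. 186.] 0.66 [0.6115 0.1187 0.045 ] [0.1158 0.011  0.045 ]
t stud [241. 175.] 0.5 [0.6381 0.153  0.065 ] [0.1585 0.0029 0.065 ]
t cam_knob [236. 169.] 0.72 [0.6502 0.1675 0.088 ] [ 0.177  -0.0013  0.088 ]
t rest_seat [232. 172.] 0.73 [0.6525 0.1838 0.0375] [0.1925 0.0041 0.0375]
[0.44783845 0.15475298 0.18895811] 26.5 0.1780842218039061
[[-1.1, 0.4, 30.0, -0.001, -0.0, 0.001], [-1.0, 0.3, 29.9, -0.001, -0.001, 0.002], [-1.0, 0.3, 30.0, -0.0, 0.0, 0.001]]
```

View pics/w8.png

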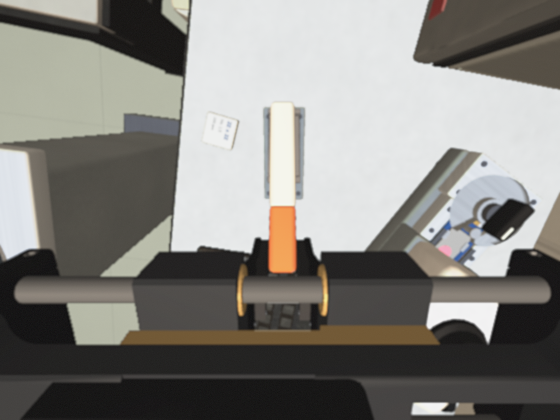

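The stick is aligned over the rest (columns 270–296 over 264–304). The carrier rests at scanner x ≈ 0.119 with the stud at 0.158, as expected. Lowering the stick.

play_rows:
  moves:
    - [[-1, 0.4, 30, 0, 0, 0.001], [-1, 0.3, 30, -0.001, 0, 0.002], [-1, 0.3, 30, 0, 0, 0.001], [0, 0, 6, 0, 0, 0], [0, 0, 0, 0, 0, 0]]

```text
time_s: 27.0
position: [0.4503, 0.1493, 0.0924]
tcp_rot: [[-0.117, 0.993, -0.002], [0.993, 0.117, -0.0], [0.0, -0.002, -1.0]]
force: [0.6, 0.9, -0.3]
opening: 0.182
grasp_force: 30.0
```

```bash
python3 - <<'E'
from h import *
p,R=cur();P=np.array([.4491,.1518,.0791]);R1=nearest(down(97),R);print(p,bot.read_state()['force'])
plan(p,R,P,R1,1)
E
```

```text
[0.45025265 0.14929058 0.09238162] [ 0.55792242  0.92677454 -0.26719752]
[[2.6, -0.8, 13.3, -0.002, -0.0, -0.005]]
```

play_rows:
  moves:
    - [[1, -0.4, 4, 0, 0, -0.005], [1, -0.4, 4, 0, 0, 0], [0, 0, 3, 0, 0, 0], [0, 0, 1.5, 0, 0, 0], [0, 0, 0, 0, 0, 0]]

```text
time_s: 27.5
position: [0.4498, 0.1513, 0.0807]
tcp_rot: [[-0.122, 0.993, 0.001], [0.993, 0.122, 0.0], [0.0, 0.001, -1.0]]
force: [0.1, 0.1, 0.6]
opening: 0.175
grasp_force: 30.0
```

play_rows:
  moves:
    - [[0.3, 0, 0.5, 0, 0, 0], [0, 0, 0, 0, 0, 0]]

```text
time_s: 27.7
position: [0.4498, 0.1516, 0.0801]
tcp_rot: [[-0.122, 0.993, 0.001], [0.993, 0.122, 0.0], [0.0, 0.001, -1.0]]
force: [-0.5, -0.9, -0.1]
opening: 0.177
grasp_force: 30.0
```

```bash
python3 - <<'E'
from h import *
F=[]
for i in range(4): w=bot.capture('wrist');F.append(bot.read_state()['force'])
p,R=cur();print(p,np.mean(F,0),bot.read_state()['time_s'])
E
```

```text
[0.44980236 0.15156759 0.08011766] [ 0.28112728 -0.39710008 -0.32265191] 27.9
```

play_rows:
  moves:
    - [[0, 0, 0.7, 0, 0, 0], [0.4, 0, 0.6, 0, 0, 0], [0, 0, 0, 0, 0, 0]]

```text
time_s: 28.2
position: [0.4499, 0.152, 0.079]
tcp_rot: [[-0.122, 0.993, 0.001], [0.993, 0.122, 0.0], [0.0, 0.001, -1.0]]
force: [0.3, -0.0, 3.0]
opening: 0.177
grasp_force: 30.0
```

```bash
python3 - <<'E'
from h import *
F=[]
for i in range(5): w=bot.capture('wrist');F.append(bot.read_state()['force'])
p,R=cur();print(p,np.mean(F,0),bot.read_state()['time_s'])
E
```

```text
[0.44987514 0.1520085  0.07896338] [ 0.08672337 -0.20007334  3.87285284] 28.45
```

play_rows:
  moves:
    - [[0, 0, 0, 0, 0, 0], [0, 0, 0, 0, 0, 0], [0, 0, 0, 0, 0, 0], [0, 0, 0, 0, 0, 0]]
  fingers: 0.2

```text
time_s: 28.85
position: [0.4495, 0.152, 0.0785]
tcp_rot: [[-0.122, 0.993, 0.0], [0.993, 0.122, 0.0], [0.0, 0.0, -1.0]]
force: [-0.1, 0.4, 0.1]
opening: 0.457
grasp_force: 0.0
```

play_rows:
  moves:
    - [[0, 0, -10, 0, 0, 0], [0, 0, -40, 0, 0, 0], [0, 0, -45, 0, 0, 0], [-18, 0, -45, 0, 0, 0]]

```text
time_s: 29.25
position: [0.4509, 0.135, 0.2206]
tcp_rot: [[-0.124, 0.992, -0.0], [0.992, 0.124, 0.001], [0.001, -0.0, -1.0]]
force: [1.8, -0.5, -0.5]
opening: 0.599
grasp_force: 0.0
```

play_rows:
  moves:
    - [[-25, 0, 0, 0, 0, 0], [0, 0, 0, 0, 0, 0], [0, 0, 0, 0, 0, 0]]

```text
time_s: 29.55
position: [0.4543, 0.1092, 0.2191]
tcp_rot: [[-0.12, 0.993, 0.0], [0.993, 0.12, 0.001], [0.001, 0.0, -1.0]]
force: [0.5, -0.2, -0.8]
opening: 0.601
grasp_force: 0.0
```

```bash
python3 - <<'E'
from h import *
w=bot.capture('wrist');p,R=cur();print(p,bot.read_state()['time_s'])
for q,z in [('carrier',.045),('stud',.065),('push_stick',.0375),('cam_knob',.088),('rest_seat',.0375)]:
    for k in bot.pinpoint(w,q)[:1]: X=atz(w,k['centre'],z);print(q,np.round(k['centre']),round(k['confidence'],2),X.round(4),tosc(X).round(4))
h=np.array([np.cos(np.radians(97)),np.sin(np.radians(97))]);n=np.array([-h[1],h[0]])
m=cv2.inRange(cv2.cvtColor(w['image'],cv2.COLOR_BGR2HSV),(5,150,120),(18,255,255));nn_,l,st,ce=cv2.connectedComponentsWithStats(m)
i=1+np.argmax(st[1:,4]);x,y,a,b=st[i][:4];c=x+a/2;print(st[i])
for px,z,o in [((c,y),.0606,-.004),((c,y+b),.065,-.0476)]:
    X=atz(w,px,z)[:2]; print('along',h@X-o,'lat',n@X)
cv2.imwrite('pics/w9.png',w['image'])
E
```

```text
[0.45400379 0.10954376 0.21854987] 29.6
carrier [428. 201.] 0.59 [0.6227 0.1181 0.045 ] [0.1204 0.0008 0.045 ]
stud [458. 178.] 0.88 [0.6366 0.1503 0.065 ] [0.1555 0.003  0.065 ]
push_stick [285. 119.] 0.78 [0.4477 0.1876 0.0375] [0.103  0.1883 0.0375]
cam_knob [493. 163.] 0.66 [0.6512 0.1718 0.088 ] [ 0.1813 -0.0002  0.088 ]
rest_seat [282. 120.] 0.93 [0.4444 0.1866 0.0375] [0.1005 0.1907 0.0375]
[276 127  15  39 537]
along 0.128239387343844 lat -0.46505699627127284
along 0.13258546269397659 lat -0.46504944096933787
```

View pics/w9.png

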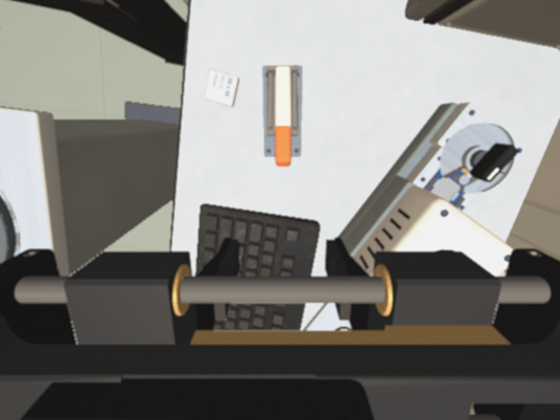

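The stick is parked as it was before (orange end at (283,165), same fit as the first one). The carrier is at x ≈ 0.120 with the stud at ~0.156. Now to the knob.

```bash
python3 - <<'E'
from h import *
p,R=cur();plan(p,R,sc(.150,.001,.23),nearest(down(63),R))
E
```

```text
[[2.4, 36.9, -2.4, -0.0, -0.0, 0.119], [6.8, 36.3, -2.4, -0.0, -0.0, 0.119], [11.1, 35.3, -2.5, -0.001, 0.0, 0.118], [15.2, 33.8, -2.3, 0.0, -0.0, 0.119], [19.0, 31.7, -2.4, -0.0, -0.0, 0.119]]
```

play_rows:
  moves:
    - [[2.4, 36.9, -2.4, 0, 0, 0.119], [6.8, 36.3, -2.4, 0, 0, 0.119], [11.1, 35.3, -2.5, 0, 0, 0.118], [15.2, 33.8, -2.3, 0, 0, 0.119], [19, 31.7, -2.4, 0, 0, 0.119]]
  fingers: -0.1

```text
time_s: 30.35
position: [0.6375, 0.1447, 0.2301]
tcp_rot: [[0.458, 0.889, -0.001], [0.889, -0.458, 0.0], [-0.0, -0.001, -1.0]]
force: [0.0, -0.6, -0.6]
opening: 0.449
grasp_force: 0.0
```

play_rows:
  moves:
    - [[0, 0, 0, 0, 0, 0], [0, 0, 0, 0, 0, 0], [0, 0, 0, 0, 0, 0]]

```text
time_s: 30.65
position: [0.6347, 0.144, 0.2299]
tcp_rot: [[0.454, 0.891, -0.003], [0.891, -0.454, -0.0], [-0.001, -0.002, -1.0]]
force: [-0.0, -0.7, 0.3]
opening: 0.451
grasp_force: 0.0
```

```bash
cat > kn.py <<'E'
from h import *
w=bot.capture('wrist');p,R=cur();print(tosc(p),bot.read_state()['time_s'],bot.read_state()['opening'])
e=proj(w,sc(.1815,0,.1));print('expected px',e)
for q,z in [('cam_knob',.088),('stud',.065),('carrier',.045)]:
    for k in bot.pinpoint(w,q)[:1]: print(q,np.round(k['centre']),round(k['confidence'],2),tosc(atz(w,k['centre'],z)).round(4))
g=w['image'].max(2);m=(g<60).astype(np.uint8);n,l,st,ce=cv2.connectedComponentsWithStats(m)
for i in range(1,n):
    if st[i,4]>60 and np.hypot(*(ce[i]-e))<60:
        c=np.argwhere(l==i)[:,::-1].astype(np.float32);r=cv2.minAreaRect(c);b=[tosc(atz(w,x,.1))[:2]*1e3 for x in cv2.boxPoints(r)]
        print(st[i],ce[i].round(1),tosc(atz(w,ce[i],.1)).round(4),np.round(b,1).tolist())
E
python3 kn.py
```

```text
[0.14888004 0.00175169 0.23027018] 30.7 0.45095674671049324
expected px [285.24969004 168.58247327]
cam_knob [281. 168.] 0.67 [0.1805 0.0043 0.088 ]
stud [281. 189.] 0.7 [0.1528 0.0038 0.065 ]
carrier [284. 211.] 0.85 [0.1202 0.0013 0.045 ]
```

```bash
sed -i 's/g<60/g<T/; s/^g=/T=95\ng=/; s/st\[i,4\]>60/st[i,4]>40/' kn.py; python3 kn.py; python3 - <<'E'
from h import *
w=bot.capture('wrist');print(w['image'].max(2)[140:200:4,256:312:4])
E
```

```text
[0.14919915 0.00077576 0.23112744] 30.9 0.4547503279178944
expected px [284.0677005  168.73431797]
cam_knob [284. 167.] 0.78 [1.815e-01 1.000e-04 8.800e-02]
stud [278. 187.] 0.59 [0.1552 0.0062 0.065 ]
carrier [282. 211.] 0.62 [0.1213 0.0016 0.045 ]
[276 149  13  38 362] [282. 165.] [0.1851 0.002  0.1   ] [[200.4, 7.7], [200.4, -3.7], [164.4, -3.9], [164.4, 7.9]]
[243 208  21   9  71] [251.3 212.6] [0.1368 0.0331 0.1   ] [[134.2, 41.7], [142.0, 41.0], [141.0, 20.8], [133.2, 21.3]]
[301 208  21   9  73] [313.3 212.2] [ 0.1373 -0.0297  0.1   ] [[140.2, -16.5], [142.3, -36.6], [135.3, -37.6], [133.2, -17.3]]
[[232 208 209 210 209 211 210 210 211 211 211 212 219 237]
 [208 206 206 207 207 207 209 208 209 210 210 211 211 224]
 [212 213 213 214 213 194 127 150 213 212 213 212 212 213]
 [208 208 209 209 210 109  56  55 167 212 212 213 213 214]
 [211 212 213 213 198 106  68  67 167 207 214 214 215 216]
 [206 207 207 208 199  58  70  66 112 210 202 170 141 135]
 [209 207 210 209 167  60  72  66  95 208 238 232 215 214]
 [206 208 207 209 172  54  73  63  96 217 241 227 214 214]
 [206 205 206 206 213  67  73  59 169 229 230 216 213 214]
 [210 210 211 212 213  85 233  75 190 191 234 216 213 215]
 [208 207 207 208 207  62 235  67 162 169 204 215 212 210]
 [185 210 209 211 161  67 237  65 162 170 207 215 212 214]
 [237 189 214 209 145 149 167 147 156 163 217 215 228 238]
 [238 236 143 155 211 209 209 204 200 103 197 204 237 237]
 [238 237 122 164 207 210 210 209 208 199 164 175 237 237]]
```

The dark bar shows about 36×12 mm at scanner (0.182, 0.0015), lying along x. I'll descend onto its upper part only, to keep the gripper body above the camera port.

```bash
python3 - <<'E'
from h import *
p,R=cur();R1=nearest(down(63),R);print(p)
p,R=plan(p,R,sc(.182,.0015,.125),R1,4)
E
```

```text
[0.63635136 0.14373236 0.23110044]
[[8.1, -0.3, 26.5, 0.0, -0.0, -0.0], [8.1, -0.4, 26.6, 0.0, -0.0, -0.0], [8.2, -0.3, 26.5, 0.0, -0.0, -0.001], [8.1, -0.3, 26.5, 0.001, -0.001, 0.0]]
```

play_rows:
  moves:
    - [[8.1, -0.3, 26.5, 0, 0, 0], [8.1, -0.4, 26.6, 0, 0, 0], [8.2, -0.3, 26.5, 0, 0, 0], [4, -0.2, 13, 0, 0, 0], [4, -0.1, 13, 0, 0, 0]]

```text
time_s: 31.6
position: [0.6502, 0.1735, 0.1245]
tcp_rot: [[0.454, 0.891, 0.0], [0.891, -0.454, 0.0], [0.0, 0.0, -1.0]]
force: [-0.3, 0.5, 0.5]
opening: 0.449
grasp_force: 0.0
```

play_rows:
  moves:
    - [[0, 0, 0, 0, 0, 0], [0, 0, 0, 0, 0, 0], [0, 0, 0, 0, 0, 0]]

```text
time_s: 31.9
position: [0.651, 0.1731, 0.1267]
tcp_rot: [[0.455, 0.891, 0.003], [0.891, -0.455, 0.0], [0.002, 0.003, -1.0]]
force: [-0.2, 0.6, 0.4]
opening: 0.452
grasp_force: 0.0
```

```bash
python3 - <<'E'
from h import *
p,R=cur();R1=nearest(down(63),R);s=bot.read_state();print(tosc(p),s['force'],s['time_s'])
p,R=plan(p,R,sc(.182,.0015,.109),R1,3)
E
```

```text
[0.18230642 0.00055032 0.12666358] [-0.19526505  0.57535926  0.40310007] 31.9
[[-0.1, -0.3, 5.9, 0.001, -0.001, -0.0], [-0.1, -0.4, 5.9, 0.001, -0.0, -0.001], [-0.1, -0.3, 5.9, 0.001, -0.001, -0.0]]
```

play_rows:
  moves:
    - [[0, -0.3, 7, 0, 0, 0], [0, -0.4, 6, 0, 0, 0], [0, -0.3, 4, 0, 0, 0], [0, 0, 0.7, 0, 0, 0], [0, 0, 0, 0, 0, 0]]

```text
time_s: 32.4
position: [0.6491, 0.1737, 0.1072]
tcp_rot: [[0.455, 0.891, -0.0], [0.891, -0.455, 0.0], [0.0, -0.0, -1.0]]
force: [-0.3, 0.3, 0.3]
opening: 0.449
grasp_force: 0.0
```

play_rows:
  moves:
    - [[0, 0, 0, 0, 0, 0], [0, 0, 0, 0, 0, 0], [0, 0, 0, 0, 0, 0], [0, 0, 0, 0, 0, 0], [0, 0, 0, 0, 0, 0]]
  fingers: -0.95

```text
time_s: 32.9
position: [0.6504, 0.1734, 0.1078]
tcp_rot: [[0.455, 0.891, 0.003], [0.891, -0.455, -0.0], [0.001, 0.003, -1.0]]
force: [2.5, -1.7, -0.2]
opening: 0.13
grasp_force: 30.0
```

play_rows:
  moves:
    - [[0, 0, 0, 0, 0, 0], [0, 0, 0, 0, 0, 0]]

```text
time_s: 33.1
position: [0.6503, 0.1734, 0.1078]
tcp_rot: [[0.455, 0.891, 0.003], [0.891, -0.455, -0.0], [0.001, 0.003, -1.0]]
force: [3.2, -1.2, -1.4]
opening: 0.132
grasp_force: 30.0
```

```bash
python3 - <<'E'
from h import *
p,R=cur();s=bot.read_state();print(tosc(p),s['force'],s['moment'],s['time_s'],s['opening']*87,s['joint_positions'])
E
```

```text
[0.18222734 0.00128957 0.10781944] [ 3.15146186 -1.16262961 -1.42683415] [-0.35992447 -0.42040574 -0.05528023] 33.1 11.508798628815248 [ 5.44705890e+00  4.24168559e+01  8.05804412e+01 -2.86245589e-02
  5.68385617e+01  3.25151320e+01]
```

Gripped at 11.5 mm. Turning clockwise.

play_rows:
  moves:
    - [[0, 0.5, 0, 0, 0, 0.05], [0, 0, 0, 0, 0, 0.1], [0, 0, 0, 0, 0, 0.1], [0, 0, 0, 0, 0, 0.1], [0, 0, 0, 0, 0, 0.1]]

```text
time_s: 33.6
position: [0.6507, 0.1731, 0.1078]
tcp_rot: [[0.799, 0.601, 0.003], [0.601, -0.799, -0.0], [0.002, 0.002, -1.0]]
force: [2.3, -2.1, -1.4]
opening: 0.134
grasp_force: 30.0
```

play_rows:
  moves:
    - [[0, 0, 0, 0, 0, 0.1], [0, 0, 0, 0, 0, 0.1], [0, 0, 0, 0, 0, 0.1]]

```text
time_s: 33.9
position: [0.6508, 0.1728, 0.1079]
tcp_rot: [[0.941, 0.339, 0.003], [0.339, -0.941, -0.001], [0.003, 0.002, -1.0]]
force: [2.7, -2.8, -1.1]
opening: 0.127
grasp_force: 30.0
```

```bash
cat > k2.py <<'E'
from h import *
p,R=cur();s=bot.read_state();print(tosc(p),np.round(s['force'],2),np.round(s['moment'],3),s['time_s'],s['opening']*87,'q',63-np.degrees(np.arctan2(R[1,0],R[0,0])))
E
python3 k2.py
```

```text
[0.18195574 0.00057136 0.1078621 ] [ 2.71 -2.78 -1.12] [-0.467 -0.402  0.141] 33.9 11.090442671838195 q 43.21159817617506
```

play_rows:
  moves:
    - [[0, 0, 0, 0, 0, 0.1], [0, 0, 0, 0, 0, 0.1], [0, 0, 0, 0, 0, 0.1], [0, 0, 0, 0, 0, 0.1], [0, 0, 0, 0, 0, 0.1]]

```text
time_s: 34.4
position: [0.6508, 0.1723, 0.1078]
tcp_rot: [[0.988, -0.153, 0.003], [-0.153, -0.988, -0.002], [0.003, 0.001, -1.0]]
force: [4.1, -4.5, -0.9]
opening: 0.128
grasp_force: 30.1
```

play_rows:
  moves:
    - [[0, 0, 0, 0, 0, 0.1], [0, 0, 0, 0, 0, 0.07], [0, 0, 0, 0, 0, 0]]

```text
time_s: 34.7
position: [0.6508, 0.1721, 0.1078]
tcp_rot: [[0.949, -0.317, 0.003], [-0.317, -0.949, -0.002], [0.003, 0.001, -1.0]]
force: [3.7, -4.5, -0.1]
opening: 0.132
grasp_force: 30.0
```

```bash
python3 k2.py
```

```text
[0.18134192 0.00029082 0.10784153] [ 3.71 -4.52 -0.13] [-0.725 -0.356 -0.051] 34.7 11.480585898632567 q 81.4559177270792
```

play_rows:
  moves:
    - [[0, 0, 0, 0, 0, 0.04], [0, 0, 0, 0, 0, 0.03], [0, 0, 0, 0, 0, 0]]

```text
time_s: 35.0
position: [0.6508, 0.1721, 0.1078]
tcp_rot: [[0.924, -0.381, 0.003], [-0.381, -0.924, -0.002], [0.003, 0.001, -1.0]]
force: [3.1, -3.4, -0.4]
opening: 0.131
grasp_force: 30.0
```

```bash
python3 k2.py
```

```text
[0.18127904 0.00028677 0.10782384] [ 3.06 -3.42 -0.4 ] [-0.739 -0.355  0.045] 35.0 11.412561011761241 q 85.4206879794363
```

play_rows:
  moves:
    - [[0, 0, 0, 0, 0, 0.04], [0, 0, 0, 0, 0, 0.02], [0, 0, 0, 0, 0, 0]]

```text
time_s: 35.3
position: [0.6506, 0.1722, 0.1078]
tcp_rot: [[0.901, -0.434, 0.003], [-0.434, -0.901, -0.002], [0.003, 0.001, -1.0]]
force: [3.3, -5.1, -1.0]
opening: 0.134
grasp_force: 30.5
```

```bash
python3 k2.py
```

```text
[0.18127779 0.0004225  0.10784599] [ 3.29 -5.09 -1.01] [-0.854 -0.383  0.457] 35.3 11.688244577465477 q 88.75022186289013
```

The moment rises to 0.46 N m at the stop. I'll ease off slightly, release, lift and check.

play_rows:
  moves:
    - [[0, 0, 0, 0, 0, -0.03], [0, 0, 0, 0, 0, 0]]

```text
time_s: 35.5
position: [0.6507, 0.1721, 0.1078]
tcp_rot: [[0.913, -0.407, 0.002], [-0.407, -0.913, -0.002], [0.003, 0.001, -1.0]]
force: [2.9, -4.2, -0.7]
opening: 0.133
grasp_force: 30.0
```

play_rows:
  moves:
    - [[0, 0, 0, 0, 0, 0], [0, 0, 0, 0, 0, 0], [0, 0, 0, 0, 0, 0], [0, 0, 0, 0, 0, 0]]
  fingers: -0.1

```text
time_s: 35.9
position: [0.649, 0.174, 0.1074]
tcp_rot: [[0.913, -0.409, -0.001], [-0.409, -0.913, 0.001], [-0.001, -0.0, -1.0]]
force: [0.2, -0.0, -0.7]
opening: 0.399
grasp_force: 0.0
```

play_rows:
  moves:
    - [[0, 0, -8, 0, 0, 0], [0, 0, -30, 0, 0, 0], [0, 0, -45, 0, 0, 0], [-20, 0, -35, 0, 0, 0], [-30, 0, 0, 0, 0, 0]]

```text
time_s: 36.4
position: [0.6089, 0.1942, 0.2326]
tcp_rot: [[0.912, -0.41, 0.016], [-0.41, -0.912, 0.002], [0.013, -0.009, -1.0]]
force: [0.5, -0.1, 0.4]
opening: 0.45
grasp_force: 0.0
```

play_rows:
  moves:
    - [[0, 0, 0, 0, 0, 0], [0, 0, 0, 0, 0, 0], [0, 0, 0, 0, 0, 0]]

```text
time_s: 36.7
position: [0.6045, 0.1938, 0.2255]
tcp_rot: [[0.913, -0.409, 0.001], [-0.409, -0.913, 0.0], [0.001, -0.0, -1.0]]
force: [-0.3, 0.1, 0.1]
opening: 0.451
grasp_force: 0.0
```

```bash
cat >> kn.py <<'E'
t=bot.capture('top');sc_=bot.capture('scene')
for c,nm in ((w,'w'),(t,'t'),(sc_,'s')):
  for q,z in [('cam_knob',.088),('stud',.065),('carrier',.045),('push_stick',.0375)]:
    for k in bot.pinpoint(c,q)[:1]: X=atz(c,k['centre'],z);print(nm,q,round(k['confidence'],2),X.round(3),tosc(X).round(4))
for q in 'objective_can tape_roll lens_mount cover_glass_box petri_dish filter_cube oil_bottle wipe_pot'.split():
    for k in bot.pinpoint(sc_,q)[:1]: print(q,round(k['confidence'],2),atz(sc_,k['centre'],0).round(3))
E
python3 kn.py
```

```text
[0.17949633 0.05114588 0.22522368] 36.75 0.4483450795211455
expected px [282.78648961 148.67289959]
cam_knob [283. 149.] 0.81 [0.181  0.0017 0.088 ]
stud [298. 151.] 0.85 [0.1654 0.0054 0.065 ]
carrier [335. 148.] 0.78 [0.1231 0.0016 0.045 ]
[276 130  15  40 405] [283.  147.1] [ 0.1814 -0.0014  0.1   ] [[188.6, -16.5], [175.8, -17.1], [173.7, 18.7], [187.0, 19.3]]
w cam_knob 0.81 [0.649 0.172 0.088] [0.181  0.0017 0.088 ]
w stud 0.85 [0.639 0.16  0.065] [0.1654 0.0054 0.065 ]
w carrier 0.78 [0.623 0.121 0.045] [0.1231 0.0016 0.045 ]
t cam_knob 0.53 [0.642 0.174 0.088] [0.1788 0.0091 0.088 ]
t carrier 0.54 [ 0.647 -0.054  0.045] [-0.0222 -0.0987  0.045 ]
t push_stick 0.52 [0.453 0.18  0.038] [0.099  0.1798 0.0375]
s push_stick 0.63 [ 0.523 -0.268  0.037] [-0.2686 -0.0859  0.0375]
objective_can 0.47 [0.351 0.383 0.   ]
tape_roll 0.84 [ 0.554 -0.398  0.   ]
lens_mount 0.58 [ 0.663 -0.052  0.   ]
cover_glass_box 0.44 [0.373 0.204 0.   ]
petri_dish 0.76 [ 0.552 -0.228  0.   ]
filter_cube 0.8 [ 0.549 -0.313  0.   ]
oil_bottle 0.41 [0.51  0.481 0.   ]
wipe_pot 0.68 [0.723 0.008 0.   ]
```

The knob lies across at about 86.6° clockwise, which is the stop. The stud has moved in to about 0.165 and the bystanders are unchanged. Handing in.

```bash
python3 -c "
from rig import bot
print(bot.hand_in())"
```

```text
the job is handed in; nothing more can be done
None
```

The job is handed in after about 37 s of robot time: the carrier is fed onto the spring pad and drawn in by the cam, the stick is back in its rest nose down, and the knob is turned clockwise to its stop; I viewed 11 pictures, one over the limit of 10.

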